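# Ready a bench reader for storage: battery pack out, lid down

## Robot

A 6-joint arm with a two-finger parallel gripper is mounted at the origin on a cart in front of the work surface, level with it; the furniture and walls round the work are solid. World frame = base frame: x ahead of the robot, y to its left, z up, the work surface at z = 0. Lengths are in mm, angles in degrees, forces in N, time in s.
With the tool pointing down it reaches from about 375 to 975 mm from the base axis. Payload 3.8 kg.
Tool frame: the origin (TCP) lies at the very end of the fingers, on their centre line; the grasp point (between the pads) lies arm.grip_depth behind it (arm.grip_depth is the distance from the TCP to the grasp point, in mm); z points along the fingers, y is the direction in which the jaws open and shut (so a half turn about z gives the same grasp; the last joint's range is limited). The gripper opens to 88 mm and grips with 3 to 60 N. Pads are 18 mm wide; open, the fingers measure 123 mm over their backs; the gripper's body (75 mm by 187 mm) begins 45 mm behind the grasp point.
Start: joints at [-75.396, 15.12, 91.902, -0, 72.978, -2.114], TCP at [194.176, -646.462, 217.806] pointing down, gripper open.
Joint ranges: [-150.88, 150.88], [-54.13, 125.18], [17.81, 147.31], [-75.09, 255.09], [0, 152.58], [-146.25, 146.25]. Speed limits (degrees/s): [147.25, 147.25, 180, 180, 180, 180].

## Interface

Orientations are given as a 3x3 rotation matrix whose columns are the frame's x, y, z axes.
In Python, from rig import arm, imaging, workorder gives the robot as it stands. The module is installed in compiled form; this text tells all that it offers.
- The arm moves only by the tool step_arm, never from a script. Its argument "commands" is a list of rows, each a list of 7 numbers: the shift along the tool's x, y, z in m, then the turn, a rotation vector about the tool's x, y, z in rad, then the closure, from 0 (fully open) to 1 (shut). A call has 1 to 8 rows; each row is the pose to reach, as a shift and turn from the pose measured when the call began, along the tool's axes at that moment; what a row does not reach only later rows make up. A row lasts 1/12 s, in which the tool goes at most 41.7 mm and 7.16 degrees, less where a joint would pass 70% of its speed; a pose out of reach is approached as far as the arm can. A call with a gripper value outside its range is refused whole. The fingers move at their own pace and stop on an object; the grip force is fixed at half the most. Time passes only in rows, so rows that repeat a pose let the fingers close. It gives the time, the measured TCP pose, the force and the opening at its end, in the units of the state.
- arm.get_obs(): the state, without advancing time (a new reading comes with each control period).
- imaging.get_image(name): name is "scene" or "top" or "wrist"; returns a dict with "frame" (384x512x3 uint8, blue, green, red), "fx", "fy", "cx", "cy" (pixels), "T" (4x4, takes a point from camera to world coordinates). Camera axes: x right, y down, z forward; pixel columns grow to the right and rows downward; lengths in mm; the calibration is good to about 2 mm. A picture is of the moment at which its call begins. There is no depth.
- workorder.hand_in(): hands the job in, once; it reports no verdict.
The state is a dict: "t": time; "joints": joint angles; "qd": joint speeds; "tau": joint torques, N m; "tool_pos": TCP position; "tcp_rot": TCP orientation; "wrist_force": force on the tool from outside, world axes, zero at the start; "torque": the same for the moment, N m; "grip_width": opening from 0.0 (shut) to 1.0 (fully open).
Only numpy, scipy, OpenCV 4.12 (cv2) and the standard library are available. Lean on these libraries where they do the work, as an engineer would, in place of code of your own. Each camera call takes 0.05 s, during which the arm holds its last target.

## Task

Get the bench reader ready for storage. First squeeze the two spring side buttons of its battery pack together to free the latch, lift the pack out and stand it upright, without dropping it, on the middle of the flat tray. Then draw the rubber wedge out backward from under the reader's heavy lid, without lifting the lid, so that the lid comes down fully shut, and lay the wedge on the bench; leave the jar, glue stick, vial and power brick where they stand.

Things in the scene. Friction and masses are not known exactly. Their poses are not given: they have to be found in the camera images.
- reader: Fixed white bench instrument, 240 (x) by 270 (y) mm, flat deck 45 mm above the bench. Origin: centre of its underside, on the bench. -x is its front, towards the robot, +y its left, z up. Battery bay in the left of the deck; an aluminium lid over the right part (x -80 to +100 mm, y -125 to -5 mm).
- bay (a point): Centre of the floor of the battery bay (reader x 0, y +82 mm, 16 mm above the bench): a pocket 104 (x) x 56 (y) mm and 29 mm deep. Along its two long sides are lips, 36 to 45 mm above the bench, undercut below.
- pack: Grey battery pack, black top, 100 (x) x 53 (y) x 78 (z) mm, 0.35 to 0.6 kg, standing in the bay with 1.5 to 2 mm of play, its x along the reader's. Origin: centre of its underside; z up. A black spring button on each long side (+y and -y) has a tooth, 12 to 19 mm above the underside, that hooks under the bay's lip. It must rise 30 mm to clear the deck.
- latch_mid (a point): Point midway between the pack's two side buttons, 56 mm above its underside. Buttons are 30 mm long (x), 24 mm high, centred at this height, 66 mm over both at rest and 54 mm fully pressed. Both must be pressed at least 4.5 mm at once; then the pack can be lifted straight up by that same grasp.
- button_l (a joint): Travel of the +y button, 0 at rest to 0.006 m fully pressed inward; the spring takes about 3 N at first and 8 N fully pressed.
- button_r (a joint): The same for the -y button.
- reader_lid (a joint): Angle of the heavy aluminium lid (180 x 120 x 14 mm, 1.5 kg) about its hinge at the back of the reader (reader x +100 mm, 47 mm above the bench): 0 shut, grows as the front edge rises; it starts near 0.1, resting on the wedge, and falls shut by its own weight.
- lid_edge (a point): Middle of the lower front edge of the lid; 47 mm above the bench when shut.
- wedge: Dark rubber wedge 130 (x) x 32 (y) mm, about 0.1 kg, lying on the reader's deck with its thin end under the lid's front edge. Origin: centre of its underside; +x towards the thin tip (under the lid), -x to the thick tail. Top is flat, 30 mm high, from x -65 to -25 mm, then slopes down to 5 mm at the tip (x +65). About 50 to 60 mm of it lies under the lid; pulled along its -x it comes out, with a pull of at most about 12 N.
- wedge_grip (a point): Point to grip the wedge across its 32 mm width: 48 mm from its middle towards the tail, 20 mm above its underside.
- flat_tray: Fixed flat plastic tray, a box lid with a pull tab on its -y side; plate 147 (x) x 150 (y) mm, top surface 4 mm above the bench with a rim up to 7 mm.
- tray_mid (a point): Middle of the tray's plate, on its top surface, 4 mm above the bench. Between the tray and the reader stands a fixed gooseneck lamp, up to 200 mm high, and beside and behind the tray a tape dispenser (73 mm) and a mug of brushes (184 mm): carry things above them.
- white_jar: Bystander: white screw-top jar, diameter 68, height 66 mm, in front of the reader's bay. Origin: centre of underside.
- glue_stick: Bystander: standing glue stick, diameter 26, height 84 mm, at the left side of the reader. Origin: centre of underside.
- vial: Bystander: standing glass vial, diameter 21, height 58 mm, behind the tray. Origin: centre of underside.
- power_brick: Bystander: black power brick 94 x 58 x 33 mm, in front of the tray. Origin: centre of underside.

How it is judged:
By the outcome, as a careful person would: the job done as asked, in the order asked, and still so for the second after the job is handed in, with the robot touching nothing.
It also fails if it takes over 64 s, if anything falls off the work surface, if the arm or the gripper's body presses on something with over 40 N, if the wrist force passes 120 N, or if a joint passes its speed limit or range.

## Working session

There is one attempt and no reset: what is moved stays moved. The work goes in short steps, Python scripts to look and compute and a tool call to move; the robot and the scene stay as the last step left them, time stands still between calls to the robot, and variables do not carry over. Pictures are saved under pics/ and viewed, and the job is handed in when it is done.

Besides the shell and the picture viewer there is one more tool, called after "Call:" as name(argument=value, ...) on one line, values as JSON. step_arm: Moves the arm, as the interface text tells. Its arguments: {"type":"object","properties":{"commands":{"type":"array","items":{"type":"array","items":{"type":"number"}}}},"required":["commands"]}

```bash
ls; mkdir -p pics; python3 - <<'E'
from rig import arm, imaging
import cv2, numpy as np
o=arm.get_obs(); print({k:np.round(v,3).tolist() for k,v in o.items()}, arm.grip_depth)
for n in ["scene","top","wrist"]:
    d=imaging.get_image(n); cv2.imwrite(f"pics/{n}0.png",d["frame"]); print(n,d["fx"],d["fy"],d["cx"],d["cy"],np.round(d["T"],4).tolist())
E
```

```text
pics
{'t': 0.0, 'joints': [-75.396, 15.167, 91.979, 0.001, 72.976, -2.114], 'qd': [0.038, -0.033, -0.05, -0.092, -0.022, -0.012], 'tau': [0.001, -50.212, -35.687, 0.073, 0.029, -0.0], 'tool_pos': [193.997, -645.761, 216.539], 'tcp_rot': [[0.958, 0.288, -0.001], [0.288, -0.958, 0.002], [0.0, -0.002, -1.0]], 'wrist_force': [-0.555, 0.653, -0.858], 'torque': [-0.03, 0.014, 0.034], 'grip_width': 0.998} 18.700000000000003
scene 431.6591561908185 431.6591561908185 254.2168219246542 190.70393580654797 [[-0.6151, -0.5732, 0.5413, -205.8304], [-0.7883, 0.4332, -0.437, 662.6296], [0.016, -0.6955, -0.7183, 995.5866], [0.0, 0.0, 0.0, 1.0]]
top 391.33668892527993 391.33668892527993 260.1865455717983 191.5138716085475 [[-0.0094, -0.9892, 0.1465, 339.272], [-0.9999, 0.0111, 0.0108, 83.163], [-0.0123, -0.1464, -0.9892, 1131.2658], [0.0, 0.0, 0.0, 1.0]]
wrist 332.09086144086876 332.09086144086876 257.4314119663684 195.8053125660995 [[0.2879, -0.9116, -0.2933, 270.3369], [-0.9577, -0.2747, -0.0862, -623.5872], [-0.002, 0.3057, -0.9521, 383.6189], [0.0, 0.0, 0.0, 1.0]]
```

View pics/scene0.png

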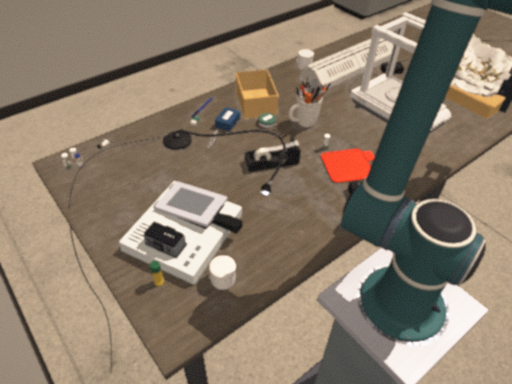

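View pics/top0.png

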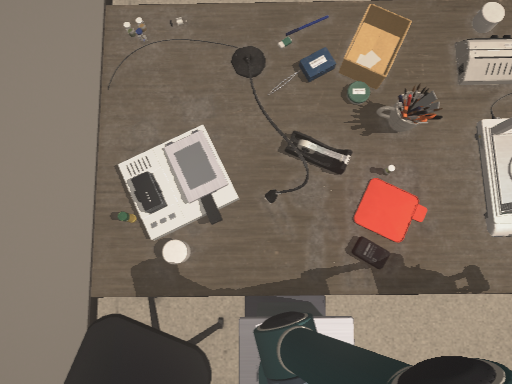

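```bash
python3 - <<'E'
import cv2
a=cv2.imread("pics/top0.png")
cv2.imwrite("pics/c1.png",cv2.resize(a[120:275,105:245],None,fx=5,fy=5,interpolation=cv2.INTER_CUBIC)[:, :][:600+175])
c=cv2.resize(a[120:270,105:245],None,fx=4,fy=4,interpolation=cv2.INTER_CUBIC);cv2.imwrite("pics/c1.png",c)
c=cv2.resize(a[130:280,250:440],None,fx=4,fy=4,interpolation=cv2.INTER_CUBIC);cv2.imwrite("pics/c2.png",c)
s=cv2.imread("pics/scene0.png")
c=cv2.resize(s[170:300,110:260],None,fx=4.5,fy=4.5,interpolation=cv2.INTER_CUBIC);cv2.imwrite("pics/c3.png",c)
E
```

```text
(no output)
```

View pics/c1.png

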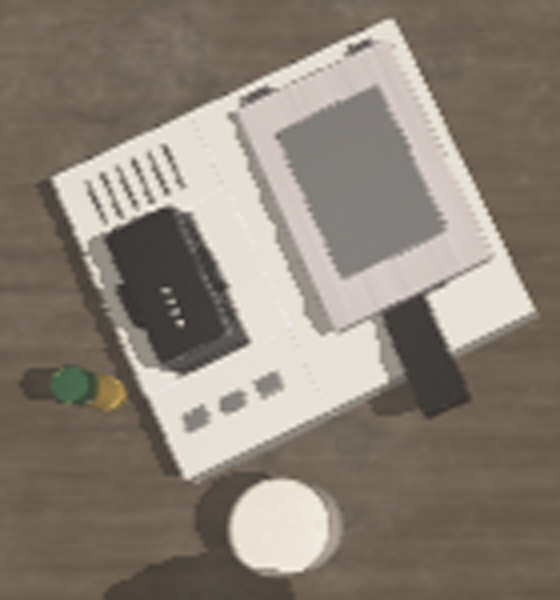

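View pics/c2.png

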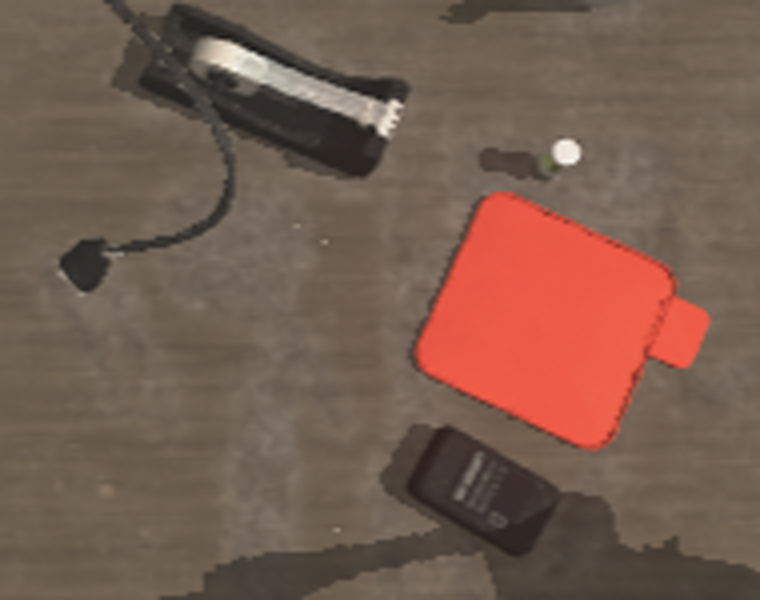

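View pics/c3.png

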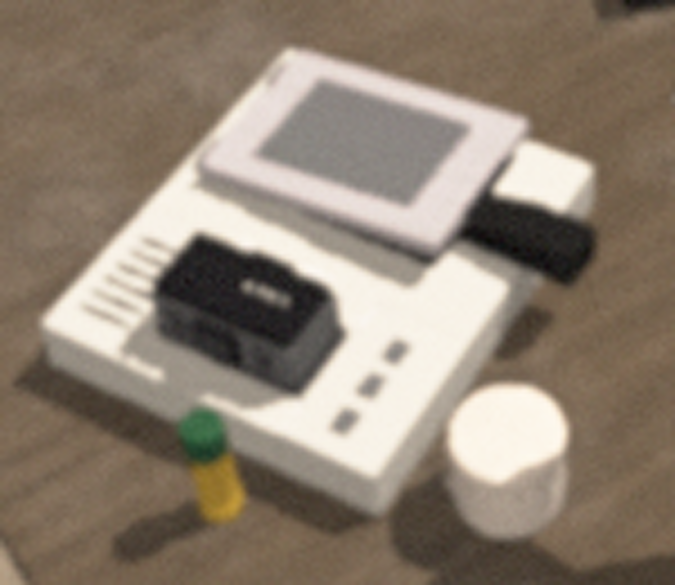

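```bash
cat > h.py <<'E'
import numpy as np, cv2
from scipy.optimize import least_squares
def proj(d,P):
    P=np.atleast_2d(P).astype(float); T=np.array(d["T"]); R=T[:3,:3]; c=(P-T[:3,3])@R
    return np.c_[d["fx"]*c[:,0]/c[:,2]+d["cx"], d["fy"]*c[:,1]/c[:,2]+d["cy"]]
def back(d,uv,z):
    T=np.array(d["T"]); uv=np.atleast_2d(uv).astype(float)
    r=np.c_[(uv[:,0]-d["cx"])/d["fx"],(uv[:,1]-d["cy"])/d["fy"],np.ones(len(uv))]@T[:3,:3].T
    s=(z-T[2,3])/r[:,2]; return T[:3,3]+r*s[:,None]
def place(p,L):
    c,s=np.cos(p[2]),np.sin(p[2]); L=np.atleast_2d(L).astype(float)
    return np.c_[p[0]+c*L[:,0]-s*L[:,1], p[1]+s*L[:,0]+c*L[:,1], L[:,2]]
def fit(d,L,uv,p0):
    r=least_squares(lambda p:(proj(d,place(p,L))-uv).ravel(),p0,x_scale=[100,100,1])
    return r.x, r.fun.reshape(-1,2)
E
cat > cams.py <<'E'
import numpy as np
top=dict(fx=391.33668892527993,fy=391.33668892527993,cx=260.1865455717983,cy=191.5138716085475,T=[[-0.0094, -0.9892, 0.1465, 339.272], [-0.9999, 0.0111, 0.0108, 83.163], [-0.0123, -0.1464, -0.9892, 1131.2658], [0.0, 0.0, 0.0, 1.0]])
scene=dict(fx=431.6591561908185,fy=431.6591561908185,cx=254.2168219246542,cy=190.70393580654797,T=[[-0.6151, -0.5732, 0.5413, -205.8304], [-0.7883, 0.4332, -0.437, 662.6296], [0.016, -0.6955, -0.7183, 995.5866], [0.0, 0.0, 0.0, 1.0]])
E
python3 - <<'E'
from h import *; from cams import *
o=np.array([105,120]); f=lambda a:(np.array(a)+.5)/4-.5+o
uv=f([(52,178),(393,18),(537,312),(187,475)])
L=[(120,135,45),(120,-135,45),(-120,-135,45),(-120,135,45)]
p,r=fit(top,L,uv,[500,350,-.4]); print("reader",p,np.degrees(p[2]),np.round(r,1).tolist())
for n,l in dict(bay=(0,82,16),packtop=(0,82,94),lidedge=(-80,-65,60)).items(): print(n,place(p,[l]))
w=back(top,f([(433,417),(468,400),(385,312),(425,292)]),[75,75,75,75] if 0 else 75); print("wedge top pts",w.round(1))
j=back(top,f([(280,526)]),66);print("jar",j)
print("glue",back(top,f([(73,384)]),84))
o=np.array([250,130])
t=back(top,f([(500,190),(675,275),(600,450),(415,362)]),7);print("tray",t.round(1), t.mean(0))
print("lamp",back(top,f([(85,265)]),100),back(top,f([(85,265)]),200))
print("lamp arc",back(top,f([(232,170)]),200),back(top,f([(232,170)]),100),"goose base",back(top,[(248,62)],0))
print("dispenser",back(top,f([(160,80),(370,175),(410,85),(180,10)]),70).round())
print("mug",back(top,[(410,105)],90), "vial",back(top,f([(567,152)]),58),"brick",back(top,f([(485,490)]),33))
E
```

```text
reader [5.34705555e+02 3.27756967e+02 4.43342695e-01] 25.401665315479242 [[-0.2, -0.5], [0.4, -0.8], [0.2, -0.2], [-0.4, 1.5]]
bay [[499.53072152 401.82943864  16.        ]]
packtop [[499.53072152 401.82943864  94.        ]]
lidedge [[490.32221965 234.7240722   60.        ]]
wedge top pts [[408.8 223.3  75. ]
 [420.1 199.7  75. ]
 [480.7 256.6  75. ]
 [494.1 229.4  75. ]]
jar [[337.02637072 327.20429159  66.        ]]
glue [[432.89376302 464.94301479  84.        ]]
tray [[ 544.4 -237.9    7. ]
 [ 480.7 -360.3    7. ]
 [ 356.2 -298.9    7. ]
 [ 419.9 -170.8    7. ]] [ 450.28000451 -266.96801337    7.        ]
lamp [[479.96182618  66.11383325 100.        ]] [[466.31938539  67.76706045 200.        ]]
lamp arc [[523.33122158 -21.90997053 200.        ]] [[543.09563487 -33.19278264 100.        ]] goose base [[909.70275372 129.19499979   0.        ]]
dispenser [[ 613.   12.   70.]
 [ 544. -131.   70.]
 [ 608. -162.   70.]
 [ 664.   -3.   70.]]
mug [[ 730.83793088 -322.32265946   90.        ]] vial [[ 561.4007751  -271.26353086   58.        ]] brick [[ 329.1386589  -209.20883403   33.        ]]
```

```bash
cat > go.py <<'E'
import sys, numpy as np
from rig import arm
from scipy.spatial.transform import Rotation as Ro
def Rd(yaw):
    c,s=np.cos(np.radians(yaw)),np.sin(np.radians(yaw)); return np.array([[c,s,0],[s,-c,0],[0,0,-1]])
def show():
    o=arm.get_obs(); R=np.array(o["tcp_rot"]); print("t %.2f"%o["t"],"pos",np.round(o["tool_pos"],1),"yaw %.2f"%np.degrees(np.arctan2(R[1,0],R[0,0])),"tilt",np.round(R[:2,2],4),"F",np.round(o["wrist_force"],1),"grip",round(float(o["grip_width"]),3),"q",np.round(o["joints"],0)); return o
def to(*ts):
    o=show(); R=np.array(o["tcp_rot"]);p=np.array(o["tool_pos"])
    for t in ts:
        d=R.T@(np.array(t[:3])-p); w=Ro.from_matrix(R.T@Rd(t[3])).as_rotvec()
        print(t,"shift",np.round(d/1000,4),"rot",np.round(w,4),"rows %.1f"%max(np.linalg.norm(d)/41.7,np.degrees(np.linalg.norm(w))/7.16))
if __name__=="__main__":
    a=[float(x) for x in sys.argv[1:]]; to(*[a[i:i+4] for i in range(0,len(a),4)])
E
python3 go.py 430 -430 280 20 560 -100 280 25.4
```

```text
t 0.15 pos [ 194.  -645.9  216.8] yaw 16.72 tilt [-0.0005  0.0017] F [0.3 0.5 0.9] grip 0.997 q [-75.  15.  92.  -0.  73.  -2.]
[430.0, -430.0, 280.0, 20.0] shift [ 0.2881 -0.139  -0.063 ] rot [-0.0017 -0.0001 -0.0573] rows 7.8
[560.0, -100.0, 280.0, 25.4] shift [ 0.5075 -0.4176 -0.0625] rot [-0.0017 -0.0002 -0.1515] rows 15.8
```

Call:
step_arm(commands=[[0.02, -0.01, -0.03, 0, 0, 0, 0], [0.055, -0.026, -0.05, 0, 0, -0.01, 0], [0.092, -0.044, -0.063, 0, 0, -0.02, 0], [0.13, -0.062, -0.063, 0, 0, -0.03, 0], [0.168, -0.08, -0.063, 0, 0, -0.04, 0], [0.205, -0.1, -0.063, 0, 0, -0.05, 0], [0.24, -0.12, -0.063, 0, 0, -0.06, 0], [0.27, -0.148, -0.063, 0, 0, -0.07, 0]])

```text
t: 0.82
tool_pos: [410.7, -427.1, 279.6]
tcp_rot: [[0.935, 0.354, 0.0], [0.354, -0.935, 0.002], [0.001, -0.002, -1.0]]
wrist_force: [0.2, -0.0, -0.3]
grip_width: 1.003
```

```bash
python3 go.py 560 -100 280 25.4 570 200 280 25.4 500 402 260 25.4
```

```text
t 0.82 pos [ 410.7 -427.1  279.6] yaw 20.76 tilt [0.     0.0017] F [ 0.2 -0.  -0.3] grip 1.003 q [-49.   4.  98.   0.  78.  21.]
[560.0, -100.0, 280.0, 25.4] shift [ 2.556e-01 -2.530e-01  2.000e-04] rot [-0.0015 -0.0007 -0.0811] rows 8.6
[570.0, 200.0, 280.0, 25.4] shift [ 0.3712 -0.5299  0.0007] rot [-0.0015 -0.0007 -0.0811] rows 15.5
[500.0, 402.0, 260.0, 25.4] shift [ 0.3773 -0.7436  0.021 ] rot [-0.0015 -0.0007 -0.0811] rows 20.0
```

Call:
step_arm(commands=[[0.029, -0.028, 0, 0, 0, -0.01, 0], [0.058, -0.056, 0, 0, 0, -0.02, 0], [0.087, -0.085, 0, 0, 0, -0.03, 0], [0.116, -0.114, 0, 0, 0, -0.04, 0], [0.145, -0.143, 0, 0, 0, -0.05, 0], [0.174, -0.172, 0, 0, 0, -0.06, 0], [0.203, -0.201, 0, 0, 0, -0.07, 0], [0.232, -0.23, 0, 0, 0, -0.08, 0]])

```text
t: 1.48
tool_pos: [546.3, -127.8, 280.0]
tcp_rot: [[0.904, 0.428, -0.0], [0.428, -0.904, 0.002], [0.001, -0.002, -1.0]]
wrist_force: [1.1, 0.3, -0.0]
grip_width: 0.999
```

```bash
python3 go.py 570 200 280 25.4 500 402 260 25.4
```

```text
t 1.48 pos [ 546.3 -127.8  280. ] yaw 25.37 tilt [-0.0001  0.0016] F [ 1.1  0.3 -0. ] grip 0.999 q [-16.   1. 101.   0.  78.  49.]
[570.0, 200.0, 280.0, 25.4] shift [ 0.1618 -0.286   0.0005] rot [-0.0015 -0.0006 -0.0005] rows 7.9
[500.0, 402.0, 260.0, 25.4] shift [ 0.1851 -0.4985  0.0209] rot [-0.0015 -0.0006 -0.0005] rows 12.8
```

Call:
step_arm(commands=[[0.02, -0.036, 0, -0.002, 0, 0, 0], [0.04, -0.072, 0, -0.002, 0, 0, 0], [0.06, -0.108, 0, -0.002, 0, 0, 0], [0.08, -0.144, 0, -0.002, 0, 0, 0], [0.1, -0.18, 0, -0.002, 0, 0, 0], [0.12, -0.216, 0, -0.002, 0, 0, 0], [0.14, -0.252, 0, -0.002, 0, 0, 0], [0.155, -0.29, 0, -0.002, 0, 0, 0]])

```text
t: 2.15
tool_pos: [562.1, 202.7, 280.1]
tcp_rot: [[0.904, 0.428, 0.001], [0.428, -0.904, -0.0], [0.001, 0.001, -1.0]]
wrist_force: [0.2, -0.6, -0.9]
grip_width: 0.997
```

```bash
python3 go.py 500 402 240 25.4
```

```text
t 2.15 pos [562.1 202.7 280.1] yaw 25.37 tilt [ 0.0008 -0.0003] F [ 0.2 -0.6 -0.9] grip 0.997 q [17.  5. 97. -0. 78. 82.]
[500.0, 402.0, 240.0, 25.4] shift [ 0.0292 -0.2067  0.04  ] rot [ 0.0006 -0.0006 -0.0005] rows 5.1
```

Call:
step_arm(commands=[[0.005, -0.038, 0.01, 0, 0, 0, 0], [0.011, -0.076, 0.02, 0, 0, 0, 0], [0.016, -0.114, 0.03, 0, 0, 0, 0], [0.022, -0.15, 0.04, 0, 0, 0, 0], [0.026, -0.18, 0.04, 0, 0, 0, 0], [0.029, -0.2, 0.04, 0, 0, 0, 0], [0.029, -0.207, 0.04, 0, 0, 0, 0], [0.029, -0.207, 0.04, 0, 0, 0, 0]])

```text
t: 2.82
tool_pos: [498.7, 403.4, 239.5]
tcp_rot: [[0.902, 0.431, 0.0], [0.431, -0.902, -0.001], [-0.0, 0.001, -1.0]]
wrist_force: [0.3, -1.0, -0.4]
grip_width: 1.004
```

```bash
cat > snap.py <<'E'
import sys,json,cv2,numpy as np
from rig import imaging
n,f=sys.argv[1:3]; d=imaging.get_image(n); im=d.pop("frame"); d["T"]=np.array(d["T"]).tolist()
json.dump(d,open(f"pics/{f}.json","w")); cv2.imwrite(f"pics/{f}_raw.png",im)
if len(sys.argv)>3:
    x0,y0,x1,y1=map(int,sys.argv[3:7]); im=im[y0:y1,x0:x1]; s=min(800/im.shape[1],600/im.shape[0]); print("scale",s)
    im=cv2.resize(im,None,fx=s,fy=s,interpolation=cv2.INTER_CUBIC)
cv2.imwrite(f"pics/{f}.png",im)
E
python3 snap.py wrist w1; python3 go.py 500 402 240 25.4
```

```text
t 2.87 pos [499.4 402.1 239.7] yaw 25.45 tilt [ 0.0006 -0.0012] F [ 0.4  0.1 -0.2] grip 0.999 q [ 37.  11.  95.  -0.  74. 101.]
[500.0, 402.0, 240.0, 25.4] shift [ 0.0005  0.0004 -0.0003] rot [ 0.0014 -0.      0.0009] rows 0.0
```

View pics/w1.png

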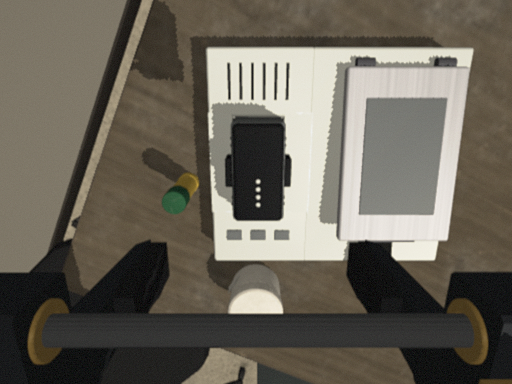

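```bash
python3 - <<'E'
import cv2
a=cv2.imread("pics/w1_raw.png")
cv2.imwrite("pics/c4.png",cv2.resize(a[105:235,205:305],None,fx=4.6,fy=4.6,interpolation=cv2.INTER_CUBIC))
E
```

```text
(no output)
```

View pics/c4.png

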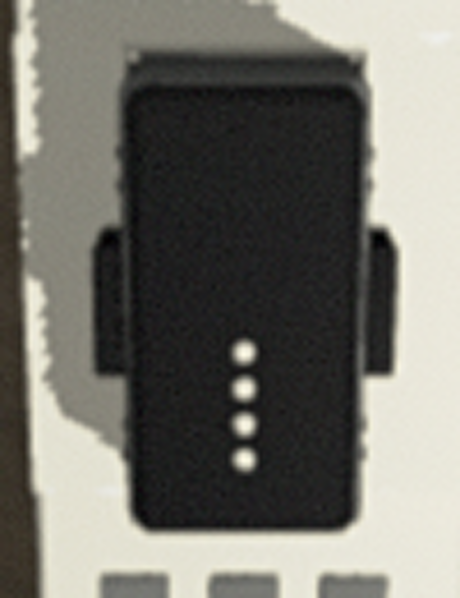

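```bash
python3 - <<'E'
from h import *; import json
d=json.load(open("pics/w1.json"))
f=lambda a:(np.array(a,float)+.5)/4.6-.5+np.array([205,105])
b=back(d,f([(94,302),(396,302),(245,230),(245,375)]),84); print("btn",b.round(1),b[:2].mean(0),np.linalg.norm(b[0]-b[1]))
t=back(d,f([(127,88),(362,88),(358,528),(131,528)]),94);print("top",t.round(1),t.mean(0),np.linalg.norm(t[0]-t[3]),np.linalg.norm(t[1]-t[0]))
p,r=fit(d,[(50,26.5,94),(50,-26.5,94),(-50,-26.5,94),(-50,26.5,94)],f([(127,88),(362,88),(358,528),(131,528)]),[500,400,.44]);print(p,np.degrees(p[2]),r.round(2).tolist())
# reader corners in full image
L=[(120,135,45),(120,-135,45),(-120,-135,45),(-120,135,45)]
p,r=fit(d,L,[(207.5,48),(473,49),(436,261),(215.5,261)],[535,328,.44]);print("reader",p,np.degrees(p[2]),r.round(2).tolist())
print(place(p,[(0,82,84)]))
# tcp axis check: finger midline
E
```

```text
btn [[487.3 433.1  84. ]
 [515.4 374.2  84. ]
 [515.6 410.5  84. ]
 [486.5 396.6  84. ]] [501.36604104 403.66056251  84.        ] 65.34595422889291
top [[533.  445.1  94. ]
 [553.4 402.5  94. ]
 [468.3 360.3  94. ]
 [446.8 405.4  94. ]] [500.36187435 403.31984826  94.        ] 94.99784631380814 47.19715255100048
[4.99886551e+02 4.03092519e+02 4.45829508e-01] 25.544149214295864 [[-3.19, -2.17], [3.2, -2.19], [1.45, 2.77], [-1.46, 2.79]]
reader [5.33319885e+02 3.27252602e+02 4.44814073e-01] 25.48596905782225 [[-1.84, 0.03], [2.47, -0.71], [-0.15, 0.95], [-0.62, 0.87]]
[[498.03610102 401.27323762  84.        ]]
```

```bash
python3 - <<'E'
from h import *; import json
d=json.load(open("pics/w1.json"))
R=np.radians(25.45);ty=np.array([np.sin(R),-np.cos(R),0]);tx=np.array([np.cos(R),np.sin(R),0])
tcp=np.array([499.4,402.1,239.7])
print(proj(d,[tcp-44*ty,tcp+44*ty,tcp,tcp-44*ty+9*tx,tcp+44*ty+9*tx]))
import cv2
a=cv2.imread("pics/w1_raw.png")
cv2.imwrite("pics/c5.png",cv2.resize(a[225:300,120:400],None,fx=2.8,fy=2.8,interpolation=cv2.INTER_CUBIC)*2)
E
```

```text
[[179.603699   240.28586051]
 [339.24011251 240.44456119]
 [259.4431593  240.36523198]
 [178.4379363  225.1810213 ]
 [340.51334925 225.35031081]]
```

View pics/c5.png

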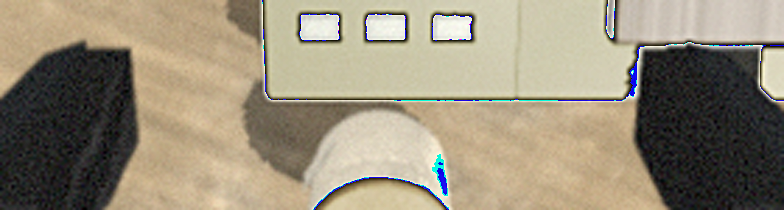

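```bash
python3 go.py 501 402.6 105 25.5
```

```text
t 2.87 pos [499.4 402.1 239.7] yaw 25.45 tilt [ 0.0006 -0.0012] F [ 0.4  0.1 -0.2] grip 0.999 q [ 37.  11.  95.  -0.  74. 101.]
[501.0, 402.6, 105.0, 25.5] shift [1.700e-03 1.000e-04 1.347e-01] rot [ 0.0014 -0.     -0.0008] rows 3.2
```

Call:
step_arm(commands=[[0.0, 0, 0.03, 0.001, 0, -0.001, 0], [0.001, 0, 0.06, 0.001, 0, -0.001, 0], [0.002, 0, 0.09, 0.001, 0, -0.001, 0], [0.002, 0, 0.115, 0.001, 0, -0.001, 0], [0.002, 0, 0.13, 0.001, 0, -0.001, 0], [0.002, 0, 0.135, 0.001, 0, -0.001, 0], [0.002, 0, 0.135, 0.001, 0, -0.001, 0]])

```text
t: 3.45
tool_pos: [501.0, 400.4, 103.1]
tcp_rot: [[0.903, 0.429, -0.002], [0.429, -0.903, -0.003], [-0.003, 0.002, -1.0]]
wrist_force: [1.1, 0.4, -0.2]
grip_width: 1.001
```

```bash
python3 snap.py wrist w2 100 60 420 300; python3 go.py 501 402.6 105 25.5
```

```text
scale 2.5
t 3.50 pos [501.9 401.5 104.8] yaw 25.42 tilt [-0.0001 -0.001 ] F [ 0.1 -0.3  0.4] grip 1.002 q [ 36.  17. 102.  -0.  61. 101.]
[501.0, 402.6, 105.0, 25.5] shift [-0.0003 -0.0014 -0.0002] rot [ 0.0008  0.0006 -0.0014] rows 0.0
```

View pics/w2.png

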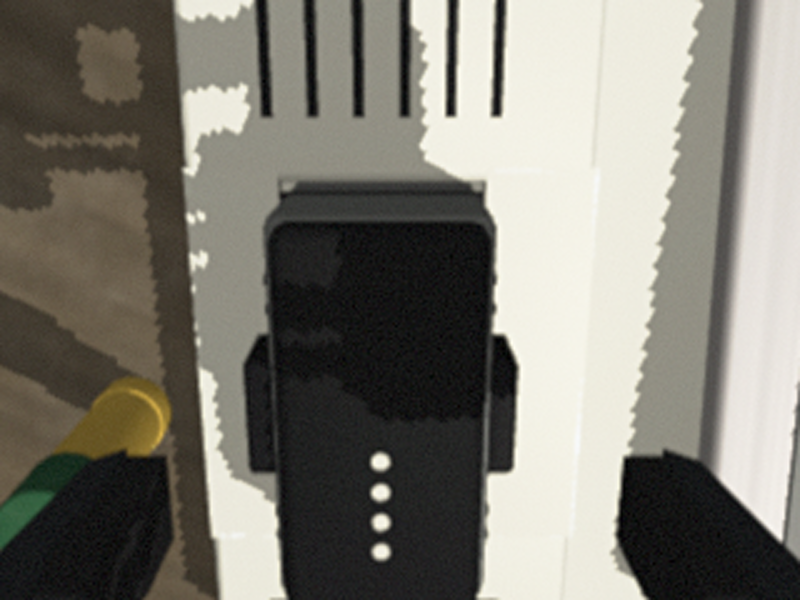

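Call:
step_arm(commands=[[0, -0.0015, 0, 0, 0, 0, 0], [0, -0.0015, 0, 0, 0, 0, 0], [0, -0.0015, 0, 0, 0, 0, 0]])

```text
t: 3.75
tool_pos: [502.4, 403.4, 106.8]
tcp_rot: [[0.903, 0.429, 0.003], [0.429, -0.903, 0.001], [0.003, 0.0, -1.0]]
wrist_force: [0.5, 0.3, 0.1]
grip_width: 0.999
```

```bash
python3 go.py 501 402.6 105 25.5; python3 snap.py wrist w3 100 60 420 300; python3 go.py 501 402.6 105 25.5
```

```text
t 3.75 pos [502.4 403.4 106.8] yaw 25.41 tilt [0.0025 0.0008] F [0.5 0.3 0.1] grip 0.999 q [ 37.  17. 102.  -0.  61. 101.]
[501.0, 402.6, 105.0, 25.5] shift [-0.0016  0.0002  0.0018] rot [ 0.0003 -0.0026 -0.0015] rows 0.1
scale 2.5
t 3.80 pos [502.1 403.4 106.5] yaw 25.42 tilt [0.002  0.0006] F [0.  0.2 0.4] grip 1.001 q [ 37.  17. 102.  -0.  61. 101.]
[501.0, 402.6, 105.0, 25.5] shift [-0.0014  0.0002  0.0015] rot [ 0.0003 -0.0021 -0.0014] rows 0.0
```

View pics/w3.png

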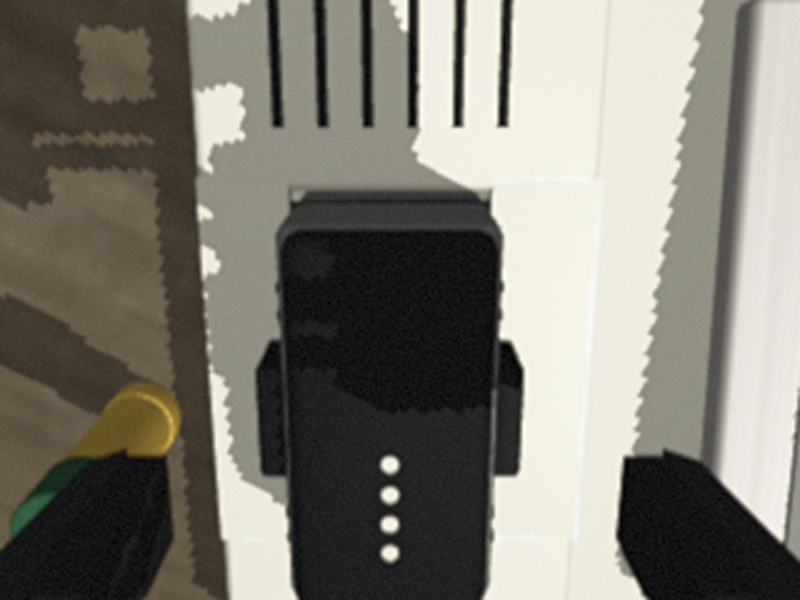

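```bash
python3 go.py 500.6 404.2 54 25.5
```

```text
t 3.80 pos [502.1 403.4 106.5] yaw 25.42 tilt [0.002  0.0006] F [0.  0.2 0.4] grip 1.001 q [ 37.  17. 102.  -0.  61. 101.]
[500.6, 404.2, 54.0, 25.5] shift [-0.0011 -0.0014  0.0525] rot [ 0.0003 -0.0021 -0.0014] rows 1.3
```

Call:
step_arm(commands=[[-0.001, -0.0015, 0.007, 0, -0.002, -0.001, 0], [-0.001, -0.0015, 0.016, 0, -0.002, -0.001, 0], [-0.001, -0.0015, 0.026, 0, -0.002, -0.001, 0], [-0.001, -0.0015, 0.036, 0, -0.002, -0.001, 0], [-0.001, -0.0015, 0.044, 0, -0.002, -0.001, 0], [-0.001, -0.0015, 0.05, 0, -0.002, -0.001, 0], [-0.001, -0.0015, 0.052, 0, -0.002, -0.001, 0], [-0.001, -0.0015, 0.052, 0, -0.002, -0.001, 0]])

```text
t: 4.47
tool_pos: [500.0, 403.8, 53.1]
tcp_rot: [[0.903, 0.43, -0.001], [0.43, -0.903, -0.002], [-0.002, 0.001, -1.0]]
wrist_force: [-0.7, 0.3, 0.5]
grip_width: 1.002
```

```bash
python3 snap.py wrist w4 100 100 420 340; python3 go.py 500.6 404.2 54 25.5
```

```text
scale 2.5
t 4.52 pos [500.5 404.2  53.9] yaw 25.48 tilt [-0.0004 -0.0008] F [-0.   0.8  0.2] grip 0.998 q [ 37.  20. 104.  -0.  56. 101.]
[500.6, 404.2, 54.0, 25.5] shift [ 0.0001  0.     -0.0001] rot [ 0.0006  0.0007 -0.0004] rows 0.0
```

View pics/w4.png

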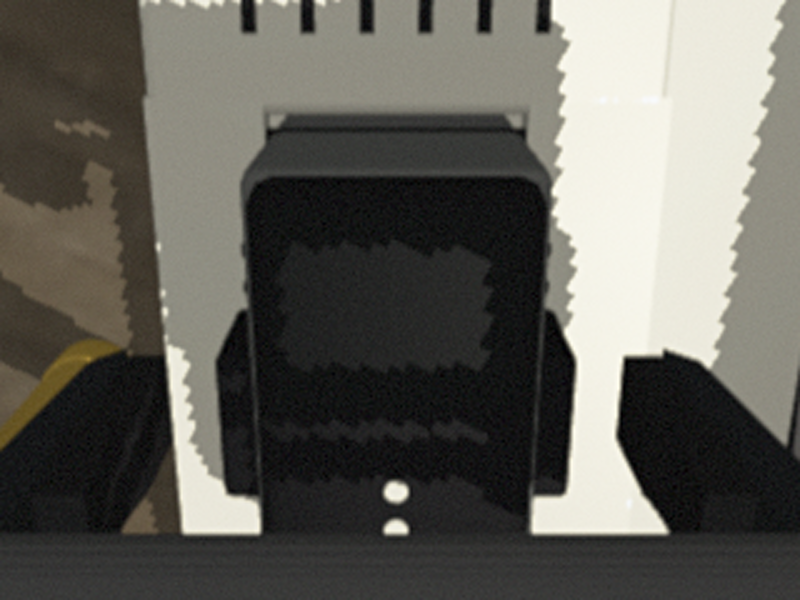

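Call:
step_arm(commands=[[0, 0, 0, 0, 0, 0, 0.25], [0, 0, 0, 0, 0, 0, 0.4], [0, 0, 0, 0, 0, 0, 1], [0, 0, 0, 0, 0, 0, 1], [0, 0, 0, 0, 0, 0, 1], [0, 0, 0, 0, 0, 0, 1], [0, 0, 0, 0, 0, 0, 1], [0, 0, 0, 0, 0, 0, 1]])

```text
t: 5.18
tool_pos: [501.1, 404.2, 54.7]
tcp_rot: [[0.903, 0.43, 0.001], [0.43, -0.903, -0.001], [0.0, 0.001, -1.0]]
wrist_force: [-0.1, -3.3, 4.7]
grip_width: 0.596
```

```bash
python3 go.py 500.6 404.2 54 25.5
```

```text
t 5.18 pos [501.1 404.2  54.7] yaw 25.48 tilt [ 0.0007 -0.0006] F [-0.1 -3.3  4.7] grip 0.596 q [ 37.  20. 104.  -0.  56. 101.]
[500.6, 404.2, 54.0, 25.5] shift [-0.0005 -0.0002  0.0007] rot [ 0.0008 -0.0004 -0.0003] rows 0.0
```

Call:
step_arm(commands=[[0, 0, 0, 0, 0, 0, 1], [0, 0, 0, 0, 0, 0, 1], [0, 0, -0.002, 0, 0, 0, 1], [0, 0, -0.005, 0, 0, 0, 1], [0, 0, -0.008, 0, 0, 0, 1], [0, 0, -0.011, 0, 0, 0, 1], [0, 0, -0.014, 0, 0, 0, 1]])

```text
t: 5.77
tool_pos: [500.6, 404.0, 68.3]
tcp_rot: [[0.903, 0.43, -0.0], [0.43, -0.903, -0.001], [-0.001, 0.001, -1.0]]
wrist_force: [0.2, 0.4, -5.2]
grip_width: 0.593
```

```bash
python3 go.py 500.6 404.2 54 25.5; python3 snap.py wrist w5 100 100 420 340
```

```text
t 5.77 pos [500.6 404.   68.3] yaw 25.49 tilt [-0.0003 -0.0012] F [ 0.2  0.4 -5.2] grip 0.593 q [ 37.  19. 104.  -0.  57. 101.]
[500.6, 404.2, 54.0, 25.5] shift [ 0.0001 -0.0002  0.0143] rot [ 0.0009  0.0008 -0.0002] rows 0.3
scale 2.5
```

View pics/w5.png

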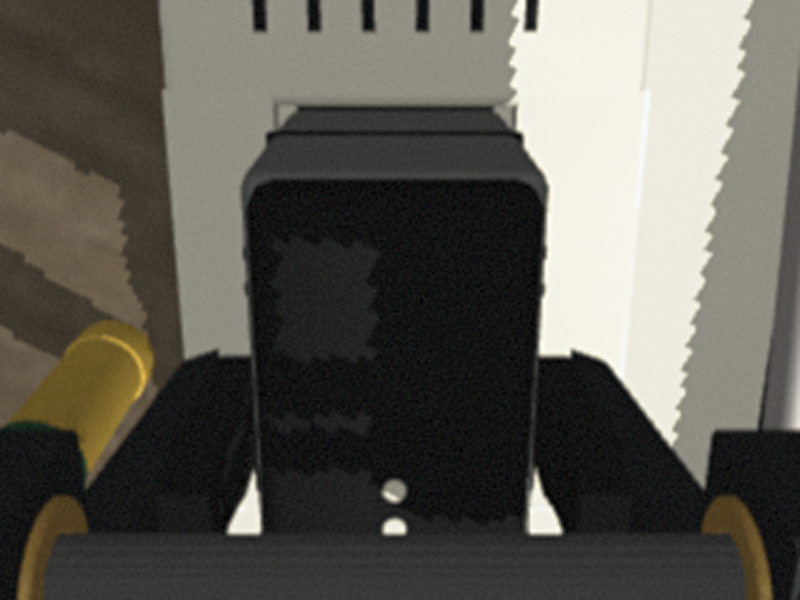

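Call:
step_arm(commands=[[0, 0, -0.008, 0, 0, 0, 1], [0, 0, -0.022, 0, 0, 0, 1], [0, 0, -0.042, 0, 0, 0, 1], [0, 0, -0.067, 0, 0, 0, 1], [0, 0, -0.095, 0, 0, 0, 1], [0, 0, -0.125, 0, 0, 0, 1], [0, 0, -0.155, 0, 0, 0, 1], [0, 0, -0.18, 0, 0, 0, 1]])

```text
t: 6.48
tool_pos: [501.5, 404.8, 253.6]
tcp_rot: [[0.903, 0.43, 0.004], [0.43, -0.903, 0.002], [0.004, -0.0, -1.0]]
wrist_force: [0.8, -0.0, -5.4]
grip_width: 0.6
```

```bash
python3 go.py 560 300 275 15 580 100 275 4 560 -80 275 -10 500 -200 275 -20 451 -267 275 -26.7; python3 snap.py scene s1 60 120 300 300
```

```text
t 6.48 pos [501.5 404.8 253.6] yaw 25.48 tilt [0.0038 0.0019] F [ 0.8 -0.  -5.4] grip 0.6 q [ 37.  11.  94.  -0.  76. 101.]
[560.0, 300.0, 275.0, 15.0] shift [ 0.0078  0.1198 -0.0213] rot [-0.0005 -0.0042  0.183 ] rows 2.9
[580.0, 100.0, 275.0, 4.0] shift [-0.0602  0.309  -0.0216] rot [-0.0009 -0.0042  0.375 ] rows 7.6
[560.0, -80.0, 275.0, -10.0] shift [-0.1557  0.4629 -0.0221] rot [-0.0014 -0.0041  0.6193] rows 11.7
[500.0, -200.0, 275.0, -20.0] shift [-0.2615  0.5454 -0.0225] rot [-0.0018 -0.004   0.7939] rows 14.5
[451.0, -267.0, 275.0, -26.7] shift [-0.3345  0.5848 -0.0228] rot [-0.002  -0.0039  0.9108] rows 16.2
scale 3.3333333333333335
```

View pics/s1.png

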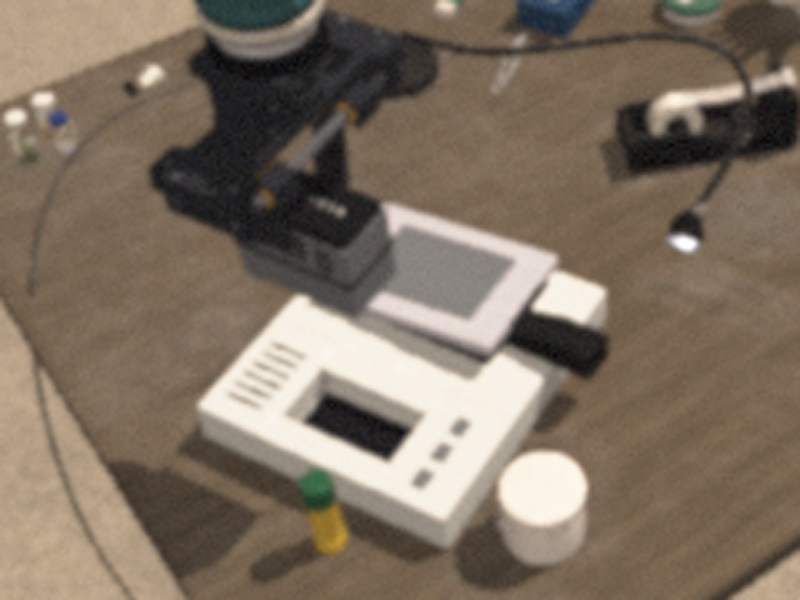

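Call:
step_arm(commands=[[0.001, 0.012, -0.01, 0, -0.004, 0.015, 1], [0.003, 0.034, -0.018, 0, -0.004, 0.045, 1], [0.005, 0.062, -0.022, 0, -0.004, 0.085, 1], [0.007, 0.092, -0.022, 0, -0.004, 0.13, 1], [0.005, 0.124, -0.022, 0, -0.004, 0.175, 1], [-0.005, 0.158, -0.022, 0, -0.004, 0.22, 1], [-0.016, 0.192, -0.022, 0, -0.004, 0.265, 1], [-0.027, 0.226, -0.022, 0, -0.004, 0.31, 1]])

```text
t: 7.2
tool_pos: [576.2, 189.2, 281.2]
tcp_rot: [[0.991, 0.133, 0.007], [0.133, -0.991, 0.006], [0.008, -0.005, -1.0]]
wrist_force: [0.4, 0.0, -5.3]
grip_width: 0.599
```

```bash
python3 go.py 580 100 275 4 560 -80 275 -10 500 -200 275 -20 451 -267 275 -26.7
```

```text
t 7.20 pos [576.2 189.2 281.2] yaw 7.62 tilt [0.0074 0.0063] F [ 0.4  0.  -5.3] grip 0.599 q [16.  6. 96.  0. 78. 98.]
[580.0, 100.0, 275.0, 4.0] shift [-0.0081  0.0889  0.0057] rot [-0.0055 -0.008   0.0631] rows 2.1
[560.0, -80.0, 275.0, -10.0] shift [-0.0518  0.2647  0.0044] rot [-0.0064 -0.0073  0.3075] rows 6.5
[500.0, -200.0, 275.0, -20.0] shift [-0.1272  0.3757  0.0032] rot [-0.0071 -0.0068  0.482 ] rows 9.5
[451.0, -267.0, 275.0, -26.7] shift [-0.1846  0.4356  0.0025] rot [-0.0075 -0.0064  0.5989] rows 11.3
```

Call:
step_arm(commands=[[-0.003, 0.036, 0.002, -0.003, -0.004, 0.03, 1], [-0.007, 0.072, 0.004, -0.006, -0.007, 0.065, 1], [-0.014, 0.108, 0.005, -0.006, -0.007, 0.11, 1], [-0.022, 0.144, 0.005, -0.006, -0.007, 0.155, 1], [-0.031, 0.18, 0.005, -0.006, -0.007, 0.2, 1], [-0.04, 0.216, 0.005, -0.006, -0.007, 0.245, 1], [-0.05, 0.25, 0.005, -0.006, -0.007, 0.29, 1], [-0.066, 0.282, 0.005, -0.006, -0.007, 0.335, 1]])

```text
t: 7.87
tool_pos: [548.2, -100.9, 274.4]
tcp_rot: [[0.979, -0.203, 0.002], [-0.203, -0.979, 0.0], [0.002, -0.0, -1.0]]
wrist_force: [1.6, 0.1, -5.4]
grip_width: 0.597
```

```bash
python3 go.py 500 -200 275 -20 451 -267 275 -26.7 451 -267 100 -26.7
```

```text
t 7.87 pos [ 548.2 -100.9  274.4] yaw -11.71 tilt [0.0016 0.0001] F [ 1.6  0.1 -5.4] grip 0.597 q [-13.   1. 102.   0.  77.  89.]
[500.0, -200.0, 275.0, -20.0] shift [-0.0271  0.1068 -0.0007] rot [-0.0005 -0.0016  0.1446] rows 2.6
[451.0, -267.0, 275.0, -26.7] shift [-0.0615  0.1823 -0.0008] rot [-0.0006 -0.0015  0.2616] rows 4.6
[451.0, -267.0, 100.0, -26.7] shift [-0.0618  0.1824  0.1742] rot [-0.0006 -0.0015  0.2616] rows 6.2
```

Call:
step_arm(commands=[[-0.011, 0.035, 0, 0, -0.001, 0.05, 1], [-0.022, 0.07, 0, 0, -0.001, 0.1, 1], [-0.034, 0.104, 0, 0, -0.001, 0.15, 1], [-0.045, 0.135, 0, 0, -0.001, 0.195, 1], [-0.054, 0.16, 0, 0, -0.001, 0.23, 1], [-0.06, 0.176, 0, 0, -0.001, 0.255, 1], [-0.0615, 0.182, 0, 0, -0.001, 0.262, 1], [-0.0615, 0.182, 0, 0, -0.001, 0.262, 1]])

```text
t: 8.53
tool_pos: [450.2, -267.7, 274.4]
tcp_rot: [[0.892, -0.452, 0.001], [-0.452, -0.892, 0.0], [0.001, -0.001, -1.0]]
wrist_force: [0.2, 0.3, -4.7]
grip_width: 0.593
```

```bash
python3 go.py 451 -267 100 -26.7; python3 snap.py wrist w6; cat > tray.py <<'E'
from h import *; from cams import *
import json,sys
def rect(im,d,z=7):
    b,g,r=[im[...,i].astype(int) for i in range(3)]
    m=((r>130)&(r-g>80)).astype(np.uint8)
    m=cv2.morphologyEx(m,cv2.MORPH_CLOSE,np.ones((5,5)))
    S=2; # rectify onto plane z: S px per mm, origin (300,-120)->x,y
    xs=np.arange(300,620,1/S); ys=np.arange(-450,-80,1/S)
    X,Y=np.meshgrid(xs,ys); uv=proj(d,np.c_[X.ravel(),Y.ravel(),np.full(X.size,z)]).astype(np.float32)
    w=cv2.remap(m*255,uv[:,0].reshape(X.shape),uv[:,1].reshape(X.shape),cv2.INTER_LINEAR)
    w=(w>127).astype(np.uint8); w=cv2.morphologyEx(w,cv2.MORPH_OPEN,cv2.getStructuringElement(cv2.MORPH_RECT,(int(70*S),)*2) if 0 else cv2.getStructuringElement(cv2.MORPH_ELLIPSE,(61*S+1,61*S+1)))
    c=max(cv2.findContours(w,0,2)[0],key=cv2.contourArea); (cx,cy),(a,b_),ang=cv2.minAreaRect(c)
    M=cv2.moments(c); return (300+cx/S,-450+cy/S),(a/S,b_/S),ang,(300+M["m10"]/M["m00"]/S,-450+M["m01"]/M["m00"]/S)
print(rect(cv2.imread("pics/top0.png"),top)); print(rect(cv2.imread("pics/scene0.png"),scene))
E
python3 tray.py
```

```text
t 8.53 pos [ 450.2 -267.7  274.4] yaw -26.86 tilt [0.0011 0.0001] F [ 0.2  0.3 -4.7] grip 0.593 q [-33.  -3. 106.   0.  77.  83.]
[451.0, -267.0, 100.0, -26.7] shift [ 0.0002 -0.0009  0.1744] rot [-0.0005 -0.0009 -0.0028] rows 4.2
((446.89268493652344, -272.9676208496094), (167.13742065429688, 147.16053771972656), 63.749752044677734, (450.4464583489245, -268.8524553515746))
((439.50001525878906, -281.75), (186.9352569580078, 155.40670776367188), 63.43495178222656, (449.0047739741523, -273.8164909787619))
```

View pics/w6.png

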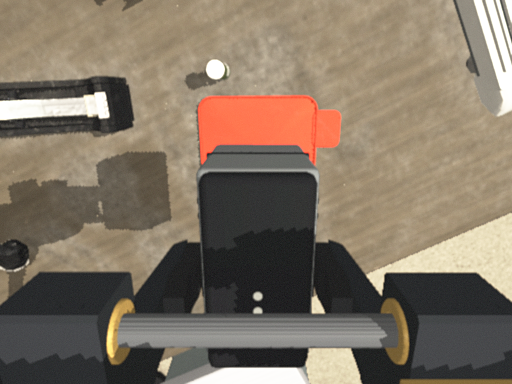

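Call:
step_arm(commands=[[0, -0.002, 0.02, 0, 0, -0.003, 1], [0, -0.002, 0.05, 0, 0, -0.003, 1], [0, -0.002, 0.085, 0, 0, -0.003, 1], [0, -0.002, 0.12, 0, 0, -0.003, 1], [0, -0.002, 0.15, 0, 0, -0.003, 1], [0, -0.002, 0.175, 0, 0, -0.003, 1], [0, -0.002, 0.19, 0, 0, -0.003, 1], [0, -0.002, 0.195, 0, 0, -0.003, 1]])

```text
t: 9.25
tool_pos: [450.5, -261.8, 75.8]
tcp_rot: [[0.895, -0.446, -0.004], [-0.446, -0.895, 0.005], [-0.005, -0.003, -1.0]]
wrist_force: [0.2, 0.8, -4.9]
grip_width: 0.599
```

```bash
python3 go.py 450.5 -266 50 -26.5; python3 snap.py wrist w7; python3 snap.py top t1 250 100 440 260 
```

```text
t 9.25 pos [ 450.5 -261.8   75.8] yaw -26.49 tilt [-0.0036  0.0049] F [ 0.2  0.8 -4.9] grip 0.599 q [-33.   6. 118.   0.  56.  83.]
[450.5, -266.0, 50.0, -26.5] shift [0.002  0.0039 0.0258] rot [-0.0028  0.0054  0.0001] rows 0.6
scale 3.75
```

View pics/w7.png

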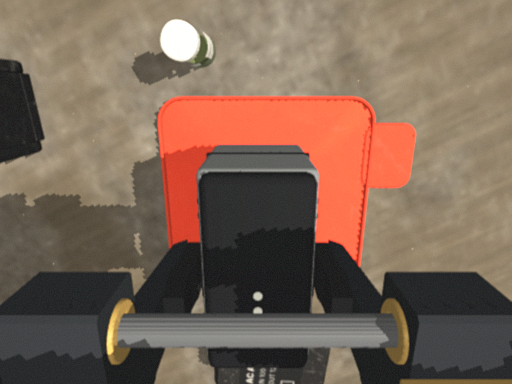

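View pics/t1.png

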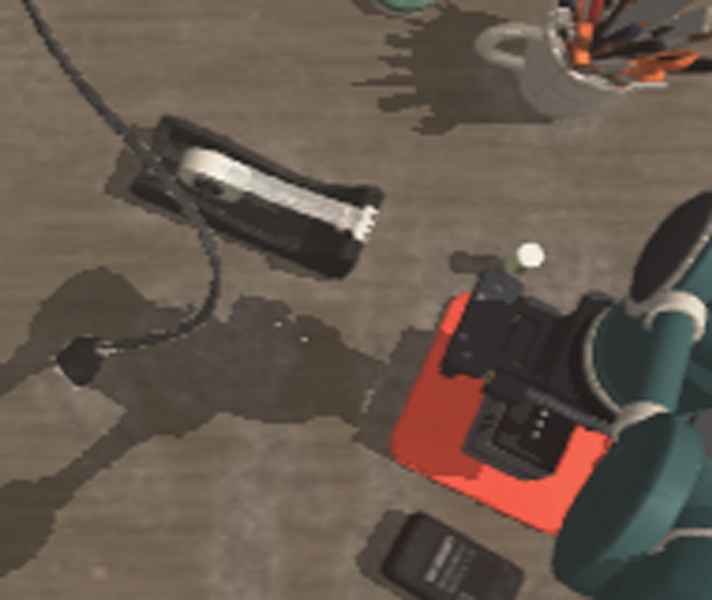

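Call:
step_arm(commands=[[0.002, 0.004, 0.005, -0.003, 0.005, 0, 1], [0.002, 0.004, 0.012, -0.003, 0.005, 0, 1], [0.002, 0.004, 0.019, -0.003, 0.005, 0, 1], [0.002, 0.004, 0.024, -0.003, 0.005, 0, 1], [0.002, 0.004, 0.024, -0.003, 0.005, 0, 1], [0.002, 0.004, 0.024, -0.003, 0.005, 0, 1], [0.002, 0.004, 0.024, -0.003, 0.005, 0, 1]])

```text
t: 9.93
tool_pos: [452.0, -267.8, 54.5]
tcp_rot: [[0.895, -0.447, 0.003], [-0.447, -0.895, -0.002], [0.004, 0.001, -1.0]]
wrist_force: [-0.7, -0.2, -5.0]
grip_width: 0.596
```

```bash
python3 go.py 450.5 -266 42.5 -26.5; python3 snap.py wrist w8; python3 go.py 450.5 -266 42.5 -26.5; python3 - <<'E'
from h import *; import json
d=json.load(open("pics/w8.json"))
im=cv2.imread("pics/w8_raw.png"); cv2.imwrite("pics/c6.png",cv2.resize(im[60:260,110:440],None,fx=2.4,fy=2.4,interpolation=cv2.INTER_CUBIC))
E
```

```text
t 9.93 pos [ 452.  -267.8   54.5] yaw -26.53 tilt [ 0.0028 -0.0025] F [-0.7 -0.2 -5. ] grip 0.596 q [-33.   8. 119.  -0.  53.  83.]
[450.5, -266.0, 42.5, -26.5] shift [-0.0022 -0.0009  0.0119] rot [ 0.0009 -0.0036 -0.0005] rows 0.3
t 9.98 pos [ 452.2 -267.9   54.6] yaw -26.53 tilt [ 0.0031 -0.0026] F [ 0.9  0.4 -4.3] grip 0.596 q [-33.   8. 119.  -0.  53.  83.]
[450.5, -266.0, 42.5, -26.5] shift [-0.0024 -0.001   0.0121] rot [ 0.001  -0.004  -0.0005] rows 0.3
```

View pics/c6.png

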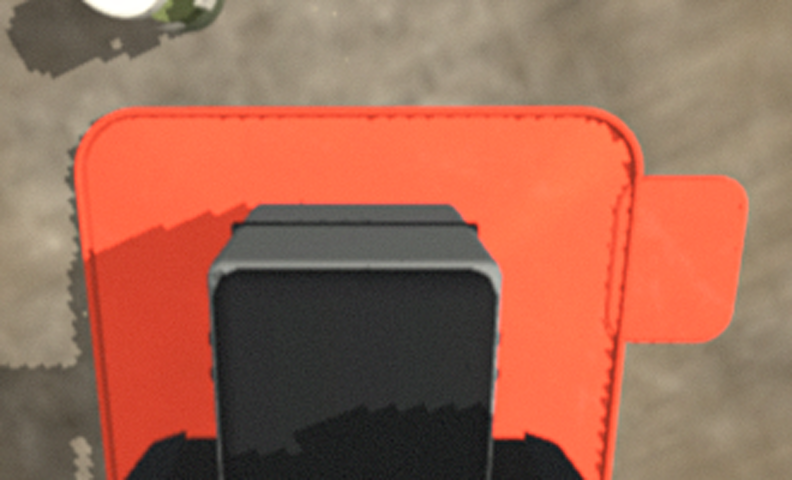

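```bash
python3 - <<'E'
from h import *; import json
d=json.load(open("pics/w8.json"))
f=lambda a:(np.array(a,float)+.5)/2.4-.5+np.array([110,60])
a=back(d,f([(358,107)]),7)[0]; b=back(d,f([(356,205)]),16)[0]; c=back(d,f([(75,165),(642,165)]),7)
u=np.array([np.cos(np.radians(-26.5)),np.sin(np.radians(-26.5))]); v=np.array([-u[1],u[0]])
print(a,b,(a-b)[:2]@u,np.linalg.norm(c[0]-c[1]), "tray ctr x", a[:2]-73.5*u, "lat mid",(c[:2].mean(0)[:2]-np.array([452.1,-267.8]))@v)
E
```

```text
[ 514.97865978 -300.47200113    7.        ] [ 493.67098233 -289.24398788   16.        ] 24.078887672542706 150.5833275873505 tray ctr x [ 449.2009842  -267.67646187] lat mid -1.3627527799968606
```

Call:
step_arm(commands=[[0, 0, 0.002, 0.001, -0.003, 0, 1], [0, 0, 0.004, 0.001, -0.003, 0, 1], [0, 0, 0.006, 0.001, -0.003, 0, 1], [0, 0, 0.008, 0.001, -0.003, 0, 1], [0, 0, 0.009, 0.001, -0.003, 0, 1], [0, 0, 0.009, 0.001, -0.003, 0, 1]])

```text
t: 10.48
tool_pos: [451.9, -267.7, 45.2]
tcp_rot: [[0.895, -0.447, 0.0], [-0.447, -0.895, 0.0], [0.0, -0.0, -1.0]]
wrist_force: [0.5, -0.4, -5.2]
grip_width: 0.603
```

```bash
python3 go.py 451 -267 42.5 -26.5
```

```text
t 10.48 pos [ 451.9 -267.7   45.2] yaw -26.53 tilt [0.0002 0.    ] F [ 0.5 -0.4 -5.2] grip 0.603 q [-33.   9. 119.   0.  52.  83.]
[451.0, -267.0, 42.5, -26.5] shift [-0.0011 -0.0002  0.0027] rot [-0.0001 -0.0002 -0.0005] rows 0.1
```

Call:
step_arm(commands=[[0, 0, 0.001, 0, 0, 0, 1], [0, 0, 0.0015, 0, 0, 0, 1], [0, 0, 0.002, 0, 0, 0, 1], [0, 0, 0.0025, 0, 0, 0, 1], [0, 0, 0.0025, 0, 0, 0, 1]])

```text
t: 10.9
tool_pos: [451.9, -267.7, 43.0]
tcp_rot: [[0.895, -0.447, 0.0], [-0.447, -0.895, 0.0], [0.0, -0.0, -1.0]]
wrist_force: [-1.2, 0.3, -1.7]
grip_width: 0.597
```

```bash
python3 go.py 451 -267 42.5 -26.5
```

```text
t 10.90 pos [ 451.9 -267.7   43. ] yaw -26.53 tilt [0.0002 0.0001] F [-1.2  0.3 -1.7] grip 0.597 q [-33.   9. 119.   0.  52.  83.]
[451.0, -267.0, 42.5, -26.5] shift [-0.0011 -0.0002  0.0005] rot [-0.0001 -0.0001 -0.0005] rows 0.0
```

Call:
step_arm(commands=[[0, 0, 0.0005, 0, 0, 0, 1], [0, 0, 0.0005, 0, 0, 0, 1], [0, 0, 0.0005, 0, 0, 0, 0.35], [0, 0, 0.0005, 0, 0, 0, 0.25], [0, 0, 0.0005, 0, 0, 0, 0], [0, 0, 0.0005, 0, 0, 0, 0], [0, 0, 0.0005, 0, 0, 0, 0], [0, 0, 0.0005, 0, 0, 0, 0]])

```text
t: 11.57
tool_pos: [452.6, -268.1, 42.8]
tcp_rot: [[0.895, -0.447, 0.001], [-0.447, -0.895, -0.001], [0.002, 0.0, -1.0]]
wrist_force: [0.7, -0.7, -0.5]
grip_width: 0.988
```

```bash
python3 go.py 451 -267 42.5 -26.5;python3 snap.py wrist w9
```

```text
t 11.57 pos [ 452.6 -268.1   42.8] yaw -26.53 tilt [ 0.0015 -0.0007] F [ 0.7 -0.7 -0.5] grip 0.988 q [-33.   9. 119.   0.  51.  83.]
[451.0, -267.0, 42.5, -26.5] shift [-0.0019 -0.0003  0.0003] rot [ 0.     -0.0016 -0.0005] rows 0.0
```

View pics/w9.png

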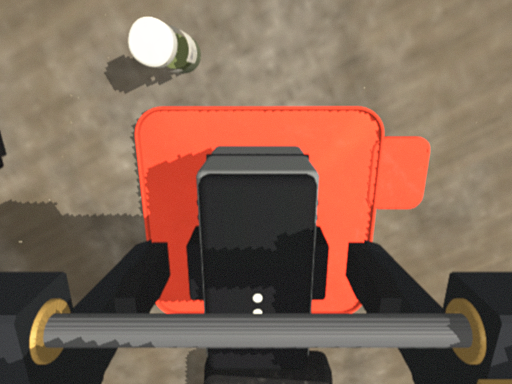

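Call:
step_arm(commands=[[0, 0, -0.006, 0, 0, 0, 0], [0, 0, -0.018, 0, 0, 0, 0], [0, 0, -0.038, 0, 0, 0, 0], [0, 0, -0.065, 0, 0, 0, 0], [0, 0, -0.1, 0, 0, 0, 0], [0, 0, -0.14, 0, 0, 0, 0], [0, 0, -0.18, 0, 0, 0, 0], [0, 0, -0.22, 0, 0, 0, 0]])

```text
t: 12.28
tool_pos: [451.9, -267.7, 266.0]
tcp_rot: [[0.895, -0.447, 0.002], [-0.447, -0.895, -0.001], [0.003, 0.0, -1.0]]
wrist_force: [1.1, -0.2, 0.4]
grip_width: 0.997
```

```bash
python3 go.py 500 -200 275 -20 555 -100 275 -10 570 80 275 10 420 215 230 24;python3 snap.py wrist w10;python3 snap.py scene s2 220 80 420 230
```

```text
t 12.28 pos [ 451.9 -267.7  266. ] yaw -26.53 tilt [ 0.0024 -0.0013] F [ 1.1 -0.2  0.4] grip 0.997 q [-33.  -3. 107.   0.  76.  83.]
[500.0, -200.0, 275.0, -20.0] shift [ 0.0128 -0.0821 -0.009 ] rot [ 0.0003 -0.0028 -0.114 ] rows 2.0
[555.0, -100.0, 275.0, -10.0] shift [ 0.0173 -0.1961 -0.009 ] rot [ 0.0005 -0.0027 -0.2885] rows 4.7
[570.0, 80.0, 275.0, 10.0] shift [-0.0497 -0.3639 -0.0092] rot [ 0.001  -0.0026 -0.6376] rows 8.8
[420.0, 215.0, 230.0, 24.0] shift [-0.2443 -0.4176  0.0353] rot [ 0.0013 -0.0025 -0.8819] rows 11.6
scale 4.0
```

View pics/w10.png

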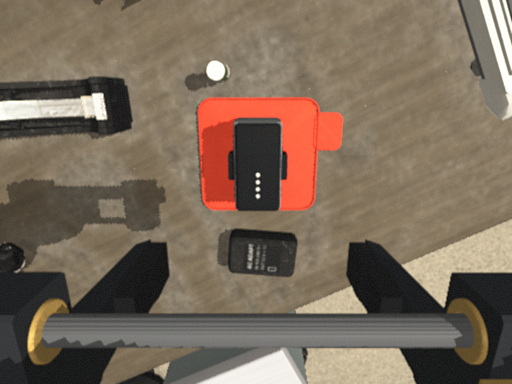

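View pics/s2.png

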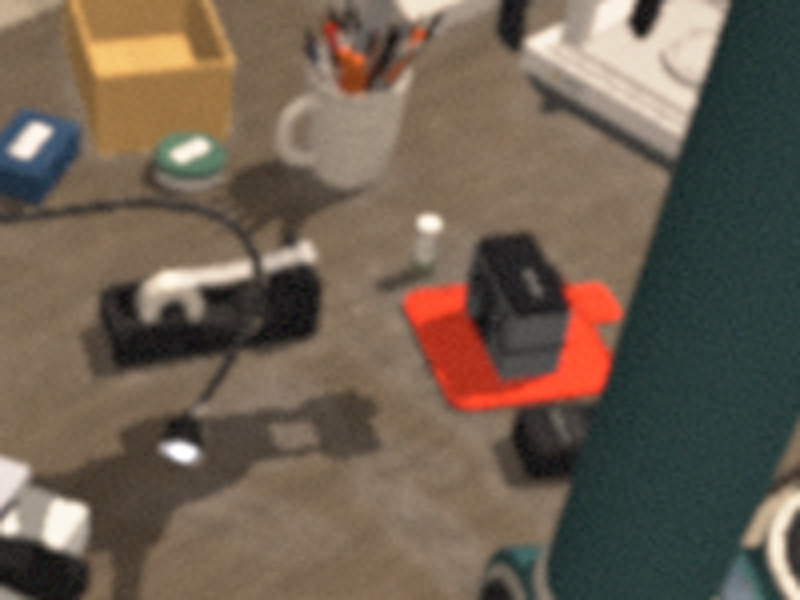

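```bash
python3 go.py 470 0 275 0 430 219 230 25
```

```text
t 12.38 pos [ 456.3 -270.6  273.1] yaw -26.53 tilt [ 0.0152 -0.0097] F [-0.1  0.3  0.6] grip 1.001 q [-33.  -3. 106.   0.  76.  83.]
[470.0, 0.0, 275.0, 0.0] shift [-0.1085 -0.2482 -0.0043] rot [ 0.006  -0.0172 -0.463 ] rows 6.5
[430.0, 219.0, 230.0, 25.0] shift [-0.2429 -0.4264  0.038 ] rot [ 0.0098 -0.0158 -0.8993] rows 11.8
```

Call:
step_arm(commands=[[-0.01, -0.028, -0.005, 0.006, -0.016, -0.05, 0], [-0.025, -0.062, -0.005, 0.006, -0.016, -0.11, 0], [-0.041, -0.096, -0.005, 0.006, -0.016, -0.18, 0], [-0.057, -0.13, -0.005, 0.006, -0.016, -0.25, 0], [-0.073, -0.166, -0.005, 0.006, -0.016, -0.31, 0], [-0.089, -0.203, -0.005, 0.006, -0.016, -0.38, 0], [-0.108, -0.24, -0.005, 0.006, -0.016, -0.45, 0], [-0.126, -0.275, -0.005, 0.006, -0.016, -0.52, 0]])

```text
t: 13.05
tool_pos: [465.8, 33.8, 275.9]
tcp_rot: [[0.998, 0.06, 0.002], [0.06, -0.998, -0.001], [0.002, 0.001, -1.0]]
wrist_force: [2.2, -0.1, 0.0]
grip_width: 0.998
```

```bash
python3 go.py 430 219 230 25
```

```text
t 13.05 pos [465.8  33.8 275.9] yaw 3.45 tilt [ 0.0019 -0.0005] F [ 2.2 -0.1  0. ] grip 0.998 q [  1. -10. 112.  -0.  78.  88.]
[430.0, 219.0, 230.0, 25.0] shift [-0.0246 -0.1871  0.0457] rot [ 0.001  -0.0017 -0.3761] rows 4.7
```

Call:
step_arm(commands=[[-0.005, -0.035, 0.005, 0, -0.002, -0.07, 0], [-0.01, -0.07, 0.01, 0, -0.002, -0.14, 0], [-0.014, -0.105, 0.02, 0, -0.002, -0.21, 0], [-0.018, -0.138, 0.032, 0, -0.002, -0.28, 0], [-0.022, -0.165, 0.042, 0, -0.002, -0.34, 0], [-0.024, -0.182, 0.045, 0, -0.002, -0.375, 0], [-0.024, -0.187, 0.045, 0, -0.002, -0.376, 0], [-0.024, -0.187, 0.045, 0, -0.002, -0.376, 0]])

```text
t: 13.72
tool_pos: [430.3, 219.8, 230.8]
tcp_rot: [[0.906, 0.424, -0.0], [0.424, -0.906, -0.001], [-0.001, 0.001, -1.0]]
wrist_force: [-0.3, -0.2, 0.3]
grip_width: 1.003
```

```bash
python3 go.py 430 219 230 25; python3 snap.py wrist w11; python3 snap.py top t2 120 110 320 260
```

```text
t 13.72 pos [430.3 219.8 230.8] yaw 25.08 tilt [-0.     -0.0013] F [-0.3 -0.2  0.3] grip 1.003 q [ 24.  -6. 114.  -0.  73.  89.]
[430.0, 219.0, 230.0, 25.0] shift [-0.0006  0.0006  0.0008] rot [0.0011 0.0006 0.0014] rows 0.0
scale 4.0
```

View pics/w11.png

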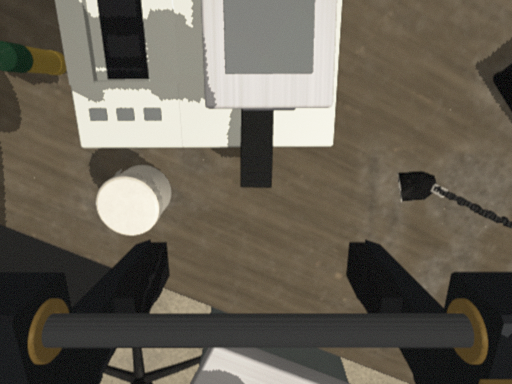

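View pics/t2.png

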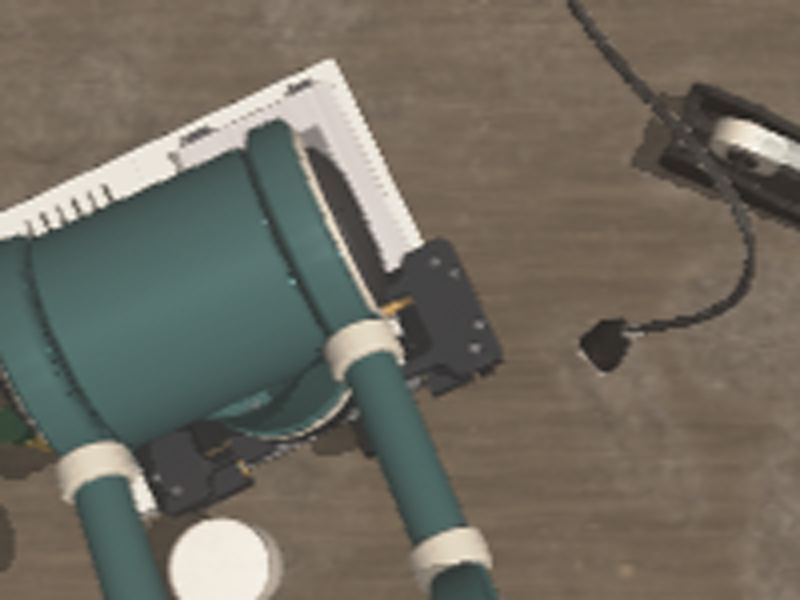

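```bash
python3 - <<'E'
from h import *; import json,cv2
d=json.load(open("pics/w11.json")); im=cv2.imread("pics/w11_raw.png")
cv2.imwrite("pics/c7.png",cv2.resize(im[95:200,210:310],None,fx=5.7,fy=5.7,interpolation=cv2.INTER_CUBIC))
E
```

```text
(no output)
```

View pics/c7.png

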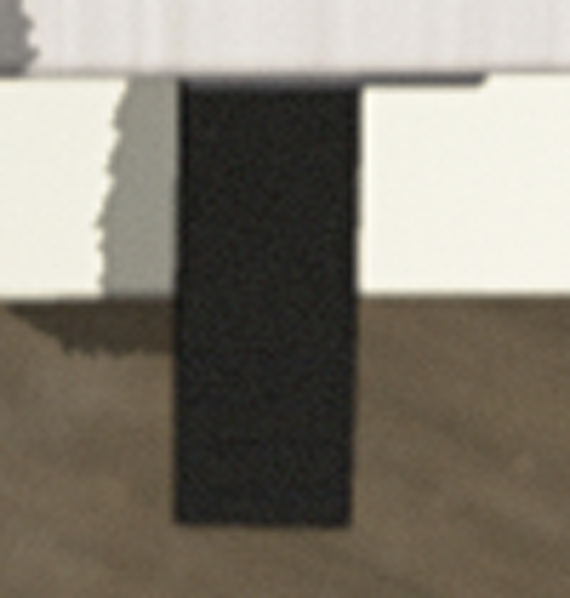

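```bash
python3 - <<'E'
from h import *; import json
d=json.load(open("pics/w11.json"))
f=lambda a:(np.array(a,float)+.5)/5.7-.5+np.array([210,95])
t=back(d,f([(176,523),(350,523)]),75); m=back(d,f([(176,345),(356,345)]),75)
print(t.round(1),m.round(1),np.linalg.norm(t[0]-t[1]),np.linalg.norm(m[0]-m[1]))
a=(m.mean(0)-t.mean(0))[:2]; yaw=np.degrees(np.arctan2(a[1],a[0])); e=(t[0]-t[1])[:2]; yaw2=np.degrees(np.arctan2(e[1],e[0]))-90
print("len",np.linalg.norm(a),yaw,yaw2)
lid=back(d,f([(180,75),(360,80)]),61);print("lid front",lid.round(1))
for y in (yaw,24.5):
  u=np.array([np.cos(np.radians(y)),np.sin(np.radians(y))]); print("grip",t.mean(0)[:2]+17*u)
E
```

```text
[[410.3 228.8  75. ]
 [423.4 200.8  75. ]] [[439.4 241.9  75. ]
 [452.6 213.8  75. ]] 30.888691068766317 31.02382008409298
len 31.94017466850529 24.074608751140968 25.07414171448103
lid front [[479.9 260.   61. ]
 [492.3 231.6  61. ]]
grip [432.38462988 221.73968615]
grip [432.33271575 221.85473118]
```

```bash
python3 - <<'E'
from h import *; from cams import *
def tri(a,b):
    r=least_squares(lambda P:np.r_[proj(top,P)[0]-a,proj(scene,P)[0]-b],[480,60,100]); return r.x.round(0),r.fun.round(1)
print("head",tri((271,197),(265.5,189)))
# neck top (arc) tops
print("arc right",tri((308,172.5),(285,155)),tri((306,168),(285,152)))
E
python3 go.py 432.5 220.5 120 24.6 432.5 220.5 47.5 24.6
```

```text
head (array([481.,  65.,  64.]), array([ 0.1,  0.1, -0.2, -0. ]))
arc right (array([533., -39., 112.]), array([ 2.3,  2.3, -3.8, -0.6])) (array([540., -36., 122.]), array([ 3.5,  3.5, -5.8, -0.9]))
t 13.82 pos [431.1 218.4 231.4] yaw 24.96 tilt [ 0.0011 -0.0013] F [ 0.6 -0.3  0.9] grip 1.005 q [ 24.  -7. 114.  -0.  73.  89.]
[432.5, 220.5, 120.0, 24.6] shift [ 0.0021 -0.0015  0.1114] rot [ 0.0017 -0.0004  0.0062] rows 2.7
[432.5, 220.5, 47.5, 24.6] shift [ 0.0021 -0.0016  0.1839] rot [ 0.0017 -0.0004  0.0062] rows 4.4
```

Call:
step_arm(commands=[[0.001, -0.001, 0.025, 0.001, 0, 0.006, 0], [0.002, -0.0015, 0.055, 0.001, 0, 0.006, 0], [0.002, -0.0015, 0.085, 0.001, 0, 0.006, 0], [0.002, -0.0015, 0.105, 0.001, 0, 0.006, 0], [0.002, -0.0015, 0.12, 0.001, 0, 0.006, 0], [0.002, -0.0015, 0.13, 0.001, 0, 0.006, 0], [0.002, -0.0015, 0.135, 0.001, 0, 0.006, 0], [0.002, -0.0015, 0.135, 0.001, 0, 0.006, 0]])

```text
t: 14.48
tool_pos: [432.4, 219.5, 95.9]
tcp_rot: [[0.91, 0.415, -0.0], [0.415, -0.91, -0.001], [-0.001, 0.001, -1.0]]
wrist_force: [0.5, 0.0, 0.3]
grip_width: 0.998
```

```bash
python3 snap.py wrist w12 100 60 420 300;  python3 go.py 432.5 220.5 48 24.6
```

```text
scale 2.5
t 14.53 pos [433.  220.   96.9] yaw 24.54 tilt [ 0.0012 -0.0003] F [ 0.6 -0.   0.1] grip 1.002 q [ 24.   1. 122.  -0.  57.  90.]
[432.5, 220.5, 48.0, 24.6] shift [-0.0003 -0.0007  0.0489] rot [ 0.0008 -0.0009 -0.0011] rows 1.2
```

View pics/w12.png

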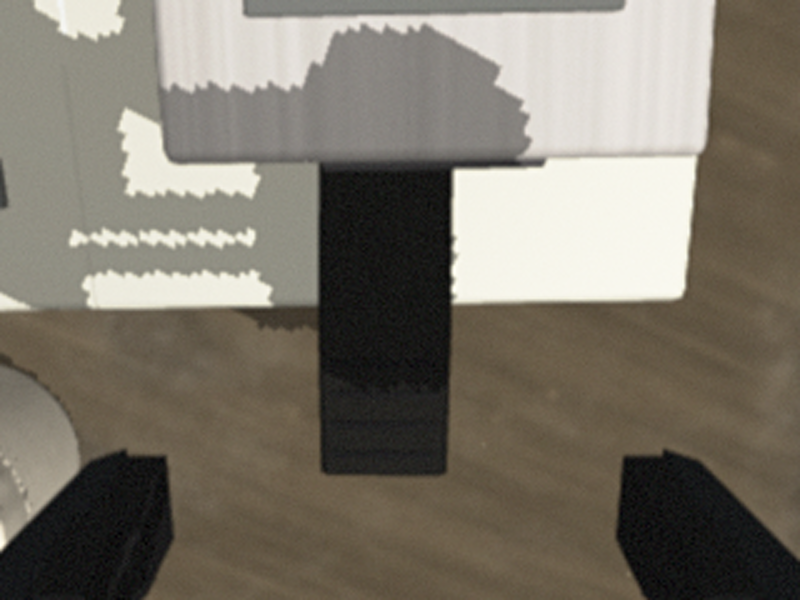

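Call:
step_arm(commands=[[0, -0.003, 0.01, 0.001, -0.001, -0.001, 0], [0, -0.003, 0.022, 0.001, -0.001, -0.001, 0], [0, -0.003, 0.034, 0.001, -0.001, -0.001, 0], [0, -0.003, 0.043, 0.001, -0.001, -0.001, 0], [0, -0.003, 0.048, 0.001, -0.001, -0.001, 0], [0, -0.003, 0.049, 0.001, -0.001, -0.001, 0], [0, -0.003, 0.049, 0.001, -0.001, -0.001, 0]])

```text
t: 15.12
tool_pos: [431.8, 222.8, 47.8]
tcp_rot: [[0.909, 0.416, -0.0], [0.416, -0.909, 0.0], [-0.0, -0.0, -1.0]]
wrist_force: [0.6, -0.2, 0.4]
grip_width: 1.001
```

```bash
python3 snap.py wrist w13 100 60 420 300;  python3 go.py 432.5 220.5 48 24.6
```

```text
scale 2.5
t 15.17 pos [432.2 222.9  48.2] yaw 24.60 tilt [0.0004 0.0004] F [0.1 0.7 0.4] grip 1.003 q [ 24.   5. 124.   0.  52.  90.]
[432.5, 220.5, 48.0, 24.6] shift [-0.0007  0.0023  0.0002] rot [-0.0002 -0.0005  0.    ] rows 0.1
```

View pics/w13.png

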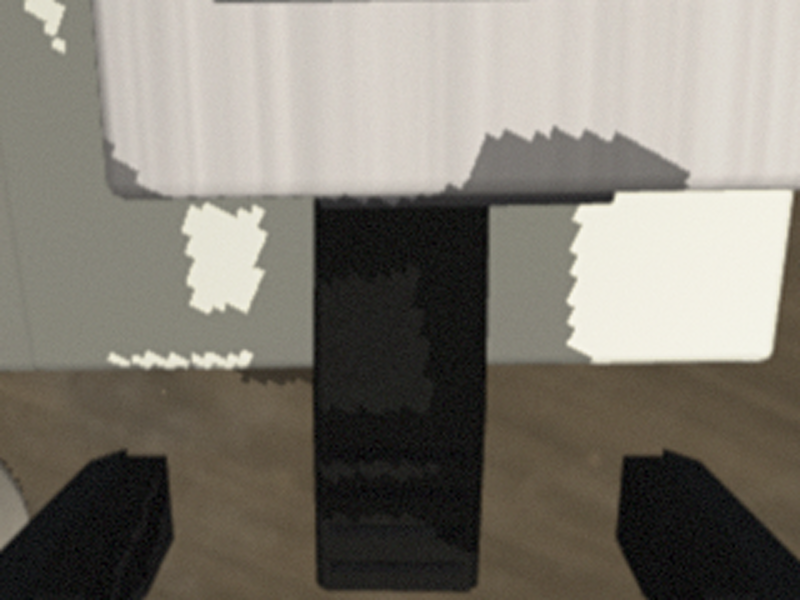

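Call:
step_arm(commands=[[0, 0, 0, 0, 0, 0, 0.3], [0, 0, 0, 0, 0, 0, 0.5], [0, 0, 0, 0, 0, 0, 0.6], [0, 0, 0, 0, 0, 0, 1], [0, 0, 0, 0, 0, 0, 1], [0, 0, 0, 0, 0, 0, 1], [0, 0, 0, 0, 0, 0, 1], [0, 0, 0, 0, 0, 0, 1]])

```text
t: 15.83
tool_pos: [432.1, 222.9, 48.2]
tcp_rot: [[0.909, 0.416, 0.0], [0.416, -0.909, 0.0], [0.0, -0.0, -1.0]]
wrist_force: [0.8, -0.4, -0.7]
grip_width: 0.421
```

```bash
python3 go.py 432.5 220.5 48 24.6 364 190 48 24.6
```

```text
t 15.83 pos [432.1 222.9  48.2] yaw 24.60 tilt [0.0003 0.0004] F [ 0.8 -0.4 -0.7] grip 0.421 q [ 24.   5. 124.   0.  52.  90.]
[432.5, 220.5, 48.0, 24.6] shift [-0.0006  0.0023  0.0002] rot [-0.0002 -0.0004 -0.    ] rows 0.1
[364.0, 190.0, 48.0, 24.6] shift [-0.0756  0.0015  0.0001] rot [-0.0002 -0.0004 -0.    ] rows 1.8
```

Still closing; let it finish, then start the pull.

Call:
step_arm(commands=[[0, 0, 0, 0, 0, 0, 1], [0, 0, 0, 0, 0, 0, 1], [0, 0, 0, 0, 0, 0, 1], [0, 0, 0, 0, 0, 0, 1], [-0.002, 0, 0, 0, 0, 0, 1], [-0.005, 0, 0, 0, 0, 0, 1], [-0.008, 0, 0, 0, 0, 0, 1]])

```text
t: 16.42
tool_pos: [425.6, 220.0, 48.3]
tcp_rot: [[0.909, 0.416, 0.002], [0.416, -0.909, 0.002], [0.003, -0.0, -1.0]]
wrist_force: [4.3, 2.2, -5.5]
grip_width: 0.355
```

```bash
python3 snap.py wrist w14 100 60 420 300;python3 go.py 364 190 48 24.6
```

```text
scale 2.5
t 16.47 pos [424.8 219.7  48.2] yaw 24.61 tilt [0.0013 0.0011] F [ 3.   1.5 -4.5] grip 0.354 q [ 24.   4. 125.   0.  51.  90.]
[364.0, 190.0, 48.0, 24.6] shift [-0.0677  0.0017  0.0001] rot [-0.0005 -0.0017  0.0001] rows 1.6
```

View pics/w14.png

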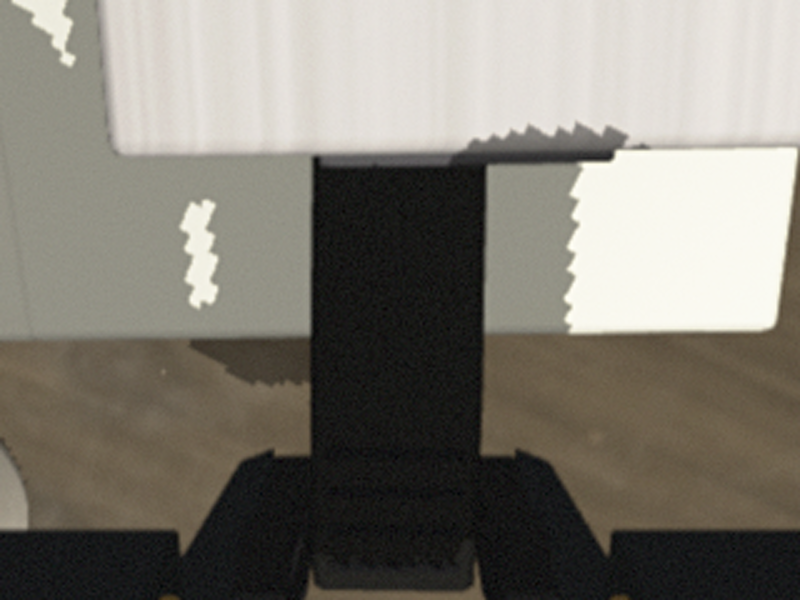

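Call:
step_arm(commands=[[-0.006, 0, 0, 0, -0.001, 0, 1], [-0.014, 0, 0, 0, -0.001, 0, 1], [-0.023, 0, 0, 0, -0.001, 0, 1], [-0.032, 0, 0, 0, -0.001, 0, 1], [-0.041, 0, 0, 0, -0.001, 0, 1], [-0.049, 0, 0, 0, -0.001, 0, 1], [-0.056, 0, 0, 0, -0.001, 0, 1], [-0.062, 0, 0, 0, -0.001, 0, 1]])

```text
t: 17.13
tool_pos: [366.7, 193.2, 47.8]
tcp_rot: [[0.909, 0.416, -0.002], [0.416, -0.909, -0.0], [-0.002, -0.001, -1.0]]
wrist_force: [0.8, 0.5, -0.3]
grip_width: 0.354
```

```bash
python3 snap.py wrist w15 ;python3 go.py 362 191 48 24.6
```

```text
t 17.18 pos [365.7 192.7  47.5] yaw 24.62 tilt [-0.003  -0.0008] F [-1.  -0.6 -0.5] grip 0.35 q [ 24.  -3. 132.   0.  52.  90.]
[362.0, 191.0, 48.0, 24.6] shift [-0.0041  0.0001 -0.0005] rot [-0.0006  0.003   0.0003] rows 0.1
```

View pics/w15.png

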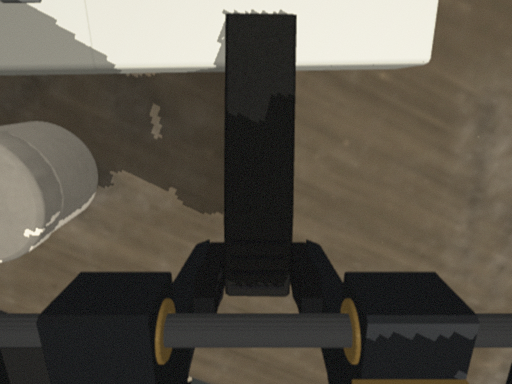

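```bash
python3 snap.py scene s3 110 150 270 290
```

```text
scale 4.285714285714286
```

View pics/s3.png

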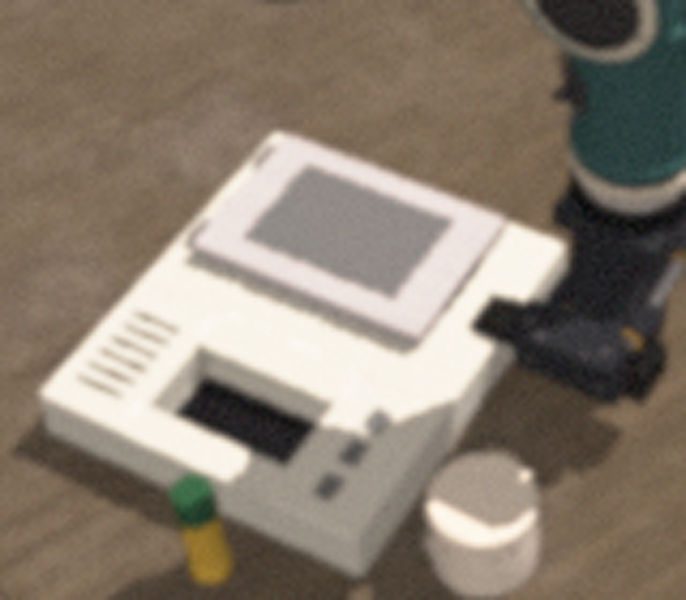

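Call:
step_arm(commands=[[0, 0, -0.008, 0, 0.003, 0, 1], [0, 0, -0.022, 0, 0.003, 0, 1], [0, 0, -0.042, 0, 0.003, 0, 1], [0, 0, -0.068, 0, 0.003, 0, 1], [0, 0, -0.098, 0, 0.003, 0, 1], [0, 0, -0.128, 0, 0.003, 0, 1], [0, 0, -0.158, 0, 0.003, 0, 1], [0, 0, -0.185, 0, 0.003, 0, 1]])

```text
t: 17.9
tool_pos: [366.8, 193.1, 235.0]
tcp_rot: [[0.909, 0.416, 0.001], [0.416, -0.909, 0.001], [0.002, -0.001, -1.0]]
wrist_force: [0.3, 0.3, -1.5]
grip_width: 0.352
```

```bash
python3 go.py 405 60 250 9 395 -80 250 -8; python3 snap.py scene s4 110 150 270 290
```

```text
t 17.90 pos [366.8 193.1 235. ] yaw 24.61 tilt [0.0012 0.0012] F [ 0.3  0.3 -1.5] grip 0.352 q [ 24. -15. 120.   0.  75.  90.]
[405.0, 60.0, 250.0, 9.0] shift [-0.0207  0.137  -0.0151] rot [-0.0008 -0.0015  0.2725] rows 3.3
[395.0, -80.0, 250.0, -8.0] shift [-0.0881  0.2601 -0.0153] rot [-0.001  -0.0014  0.5692] rows 6.6
scale 4.285714285714286
```

View pics/s4.png

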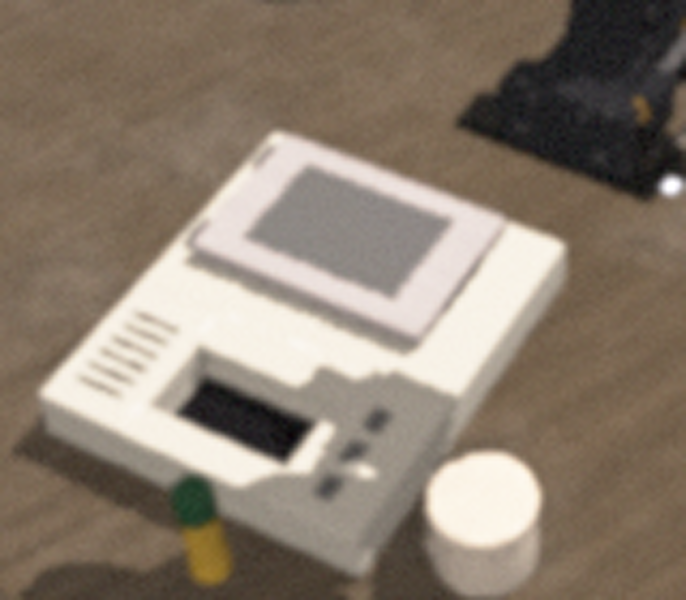

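Lid is shut and the wedge is in the gripper. Carry it over the lamp to the free bench spot.

Call:
step_arm(commands=[[-0.003, 0.022, -0.012, 0, -0.001, 0.05, 1], [-0.008, 0.056, -0.015, 0, -0.001, 0.12, 1], [-0.014, 0.094, -0.015, 0, -0.001, 0.2, 1], [-0.021, 0.137, -0.015, 0, -0.001, 0.28, 1], [-0.04, 0.175, -0.015, 0, -0.001, 0.36, 1], [-0.06, 0.21, -0.015, 0, -0.001, 0.44, 1], [-0.078, 0.24, -0.015, 0, -0.001, 0.52, 1], [-0.088, 0.26, -0.015, 0, -0.001, 0.57, 1]])

```text
t: 18.62
tool_pos: [397.0, -81.5, 254.8]
tcp_rot: [[0.989, -0.146, 0.008], [-0.146, -0.989, 0.004], [0.007, -0.005, -1.0]]
wrist_force: [-0.2, 0.2, -1.3]
grip_width: 0.354
```

Call:
step_arm(commands=[[0, 0, 0, 0, 0, 0, 1], [0, 0, 0, 0, 0, 0, 1], [0, 0, 0, 0, 0, 0, 1]])

```text
t: 18.87
tool_pos: [396.9, -81.0, 254.6]
tcp_rot: [[0.989, -0.146, 0.008], [-0.146, -0.989, 0.005], [0.007, -0.006, -1.0]]
wrist_force: [0.1, 0.4, -1.1]
grip_width: 0.353
```

```bash
python3 go.py 395 -80 2 -8; python3 snap.py wrist w16
```

```text
t 18.87 pos [396.9 -81.  254.6] yaw -8.38 tilt [0.0077 0.0048] F [ 0.1  0.4 -1.1] grip 0.353 q [-15. -17. 120.   0.  77.  83.]
[395.0, -80.0, 2.0, -8.0] shift [-0.0037  0.0008  0.2526] rot [-0.0058 -0.0069 -0.0066] rows 6.1
```

View pics/w16.png

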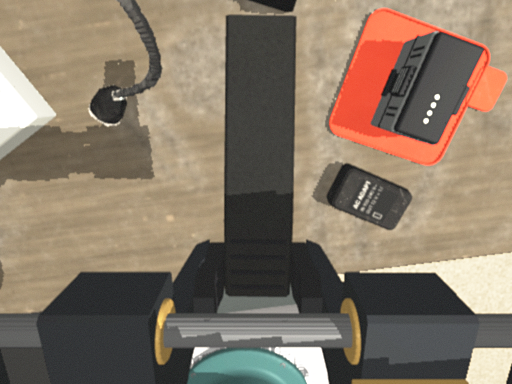

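Call:
step_arm(commands=[[-0.001, 0, 0.015, -0.006, -0.007, 0, 1], [-0.002, 0.0, 0.045, -0.006, -0.007, 0, 1], [-0.003, 0.001, 0.08, -0.006, -0.007, 0, 1], [-0.004, 0.001, 0.115, -0.006, -0.007, 0, 1], [-0.004, 0.001, 0.15, -0.006, -0.007, 0, 1], [-0.004, 0.001, 0.18, -0.006, -0.007, 0, 1], [-0.004, 0.001, 0.202, -0.006, -0.007, 0, 1], [-0.004, 0.001, 0.215, -0.006, -0.007, 0, 1]])

```text
t: 19.58
tool_pos: [391.3, -77.6, 35.5]
tcp_rot: [[0.99, -0.141, -0.006], [-0.141, -0.99, 0.001], [-0.006, -0.001, -1.0]]
wrist_force: [-0.4, 0.5, -1.0]
grip_width: 0.355
```

Call:
step_arm(commands=[[0, 0, 0, 0, 0, 0, 1], [0, 0, 0, 0, 0, 0, 1], [0, 0, 0, 0, 0, 0, 1], [0, 0, 0, 0, 0, 0, 1]])

```text
t: 19.92
tool_pos: [392.5, -77.4, 36.5]
tcp_rot: [[0.99, -0.14, -0.004], [-0.14, -0.99, 0.001], [-0.004, -0.0, -1.0]]
wrist_force: [0.2, -0.3, -1.7]
grip_width: 0.355
```

```bash
python3 go.py 395 -80 3.5 -8; python3 snap.py wrist w17;  python3 snap.py top t3 220 110 420 260
```

```text
t 19.92 pos [392.5 -77.4  36.5] yaw -8.07 tilt [-0.004   0.0008] F [ 0.2 -0.3 -1.7] grip 0.355 q [-15.  -4. 134.  -0.  50.  83.]
[395.0, -80.0, 3.5, -8.0] shift [0.003  0.0022 0.033 ] rot [-0.0003  0.0041 -0.0012] rows 0.8
scale 4.0
```

View pics/w17.png

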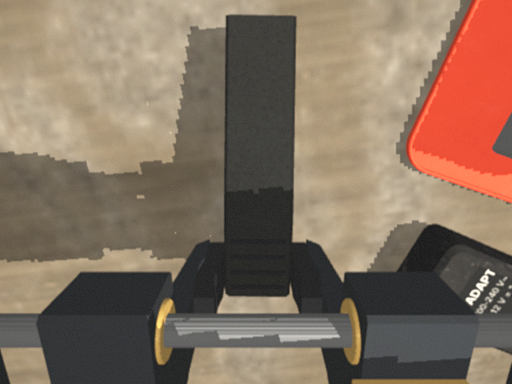

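View pics/t3.png

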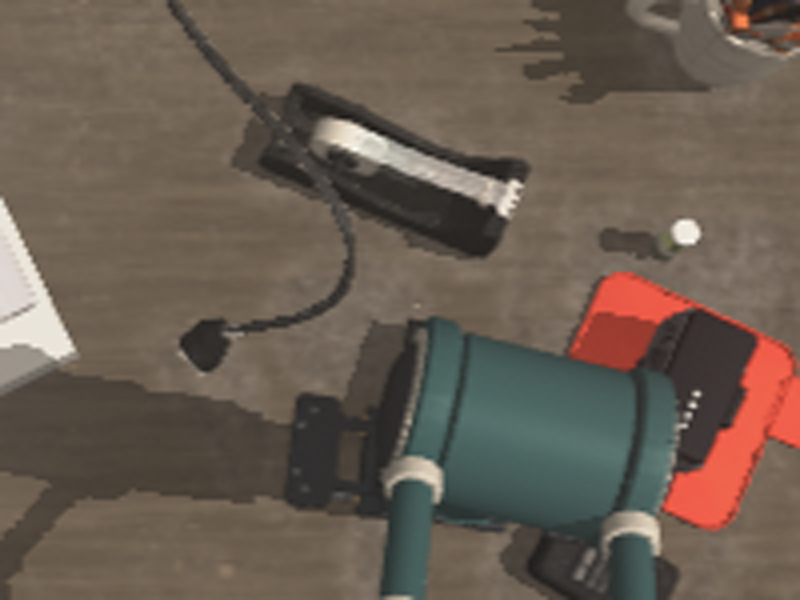

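Call:
step_arm(commands=[[0.001, 0.001, 0.005, 0, 0.004, 0, 1], [0.002, 0.002, 0.011, 0, 0.004, 0, 1], [0.002, 0.002, 0.017, 0, 0.004, 0, 1], [0.002, 0.002, 0.022, 0, 0.004, 0, 1], [0.002, 0.002, 0.026, 0, 0.004, 0, 1], [0.002, 0.002, 0.028, 0, 0.004, 0, 1], [0.002, 0.002, 0.028, 0, 0.004, 0, 1], [0.002, 0.002, 0.028, 0, 0.004, 0, 1]])

```text
t: 20.68
tool_pos: [394.0, -80.0, 8.5]
tcp_rot: [[0.99, -0.141, -0.0], [-0.141, -0.99, 0.0], [-0.0, -0.0, -1.0]]
wrist_force: [0.0, 0.0, -0.6]
grip_width: 0.355
```

```bash
python3 go.py 395 -80 3.5 -8
```

```text
t 20.68 pos [394.  -80.    8.5] yaw -8.10 tilt [-0.0001  0.0003] F [ 0.   0.  -0.6] grip 0.355 q [-15.  -1. 135.   0.  46.  83.]
[395.0, -80.0, 3.5, -8.0] shift [ 0.001  -0.0001  0.005 ] rot [-0.0003  0.0001 -0.0018] rows 0.1
```

Call:
step_arm(commands=[[0, 0, 0.001, 0, 0, 0, 1], [0, 0, 0.002, 0, 0, 0, 1], [0, 0, 0.003, 0, 0, 0, 1], [0, 0, 0.004, 0, 0, 0, 1], [0, 0, 0.005, 0, 0, 0, 1], [0, 0, 0.005, 0, 0, 0, 1], [0, 0, 0.005, 0, 0, 0, 1]])

```text
t: 21.27
tool_pos: [394.0, -80.0, 3.5]
tcp_rot: [[0.99, -0.141, -0.0], [-0.141, -0.99, 0.0], [-0.0, -0.0, -1.0]]
wrist_force: [0.2, 1.3, -1.4]
grip_width: 0.352
```

```bash
python3 go.py 395 -80 3.5 -8
```

```text
t 21.27 pos [394.  -80.    3.5] yaw -8.10 tilt [-0.0001  0.0003] F [ 0.2  1.3 -1.4] grip 0.352 q [-15.  -0. 135.   0.  45.  83.]
[395.0, -80.0, 3.5, -8.0] shift [ 0.001  -0.0001  0.    ] rot [-0.0002  0.0002 -0.0018] rows 0.0
```

Call:
step_arm(commands=[[0, 0, 0.0005, 0, 0, 0, 1], [0, 0, 0.001, 0, 0, 0, 1], [0, 0, 0.001, 0, 0, 0, 1], [0, 0, 0.001, 0, 0, 0, 0.55], [0, 0, 0.001, 0, 0, 0, 0.45], [0, 0, 0.001, 0, 0, 0, 0.3], [0, 0, 0.001, 0, 0, 0, 0], [0, 0, 0.001, 0, 0, 0, 0]])

```text
t: 21.93
tool_pos: [394.1, -80.0, 2.5]
tcp_rot: [[0.99, -0.141, -0.0], [-0.141, -0.99, 0.0], [-0.0, -0.0, -1.0]]
wrist_force: [-0.5, 0.8, -0.7]
grip_width: 0.71
```

Call:
step_arm(commands=[[0, 0, 0, 0, 0, 0, 0], [0, 0, 0, 0, 0, 0, 0], [0, 0, 0, 0, 0, 0, 0], [0, 0, 0, 0, 0, 0, 0]])

```text
t: 22.27
tool_pos: [394.0, -80.0, 2.4]
tcp_rot: [[0.99, -0.141, -0.0], [-0.141, -0.99, 0.0], [-0.0, -0.0, -1.0]]
wrist_force: [0.3, -0.2, 0.2]
grip_width: 0.995
```

```bash
python3 go.py 395 -80 3.5 -8; python3 snap.py wrist w18
```

```text
t 22.27 pos [394.  -80.    2.4] yaw -8.11 tilt [-0.0001  0.0003] F [ 0.3 -0.2  0.2] grip 0.995 q [-15.   0. 135.   0.  45.  83.]
[395.0, -80.0, 3.5, -8.0] shift [ 0.001  -0.0001 -0.0011] rot [-0.0003  0.0001 -0.0019] rows 0.0
```

View pics/w18.png

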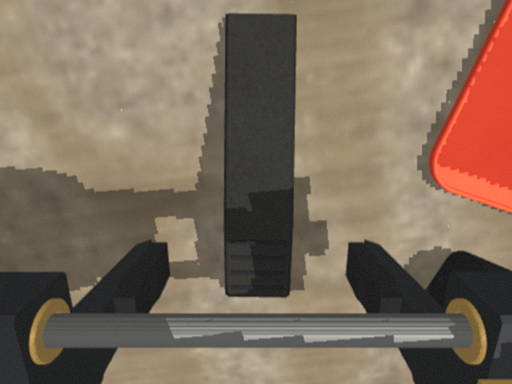

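Released on the bench. Retreat straight up.

Call:
step_arm(commands=[[0, 0, -0.005, 0, 0, 0, 0], [0, 0, -0.018, 0, 0, 0, 0], [0, 0, -0.04, 0, 0, 0, 0], [0, 0, -0.07, 0, 0, 0, 0], [0, 0, -0.105, 0, 0, 0, 0], [0, 0, -0.145, 0, 0, 0, 0], [0, 0, -0.185, 0, 0, 0, 0], [0, 0, -0.225, 0, 0, 0, 0]])

```text
t: 22.98
tool_pos: [393.4, -79.8, 229.6]
tcp_rot: [[0.99, -0.141, 0.0], [-0.141, -0.99, 0.0], [0.0, -0.0, -1.0]]
wrist_force: [1.6, -0.8, 0.8]
grip_width: 1.001
```

Call:
step_arm(commands=[[0, 0, -0.03, 0, 0, 0, 0], [0, 0, -0.05, 0, 0, 0, 0], [0, 0, -0.06, 0, 0, 0, 0], [0, 0, -0.06, 0, 0, 0, 0], [0, 0, -0.06, 0, 0, 0, 0], [0, 0, -0.06, 0, 0, 0, 0]])

```text
t: 23.48
tool_pos: [392.3, -79.6, 287.5]
tcp_rot: [[0.99, -0.141, -0.003], [-0.141, -0.99, 0.001], [-0.003, -0.001, -1.0]]
wrist_force: [-0.1, -0.8, -0.0]
grip_width: 1.0
```

```bash
python3 go.py 395 -80 300 -8; python3 snap.py wrist w19; python3 snap.py scene s5; python3 snap.py top t4
```

```text
t 23.48 pos [392.3 -79.6 287.5] yaw -8.11 tilt [-0.0032  0.0011] F [-0.1 -0.8 -0. ] grip 1.0 q [-15. -18. 117.   0.  81.  83.]
[395.0, -80.0, 300.0, -8.0] shift [ 0.0027  0.     -0.0125] rot [-0.0007  0.0033 -0.0018] rows 0.3
```

View pics/w19.png

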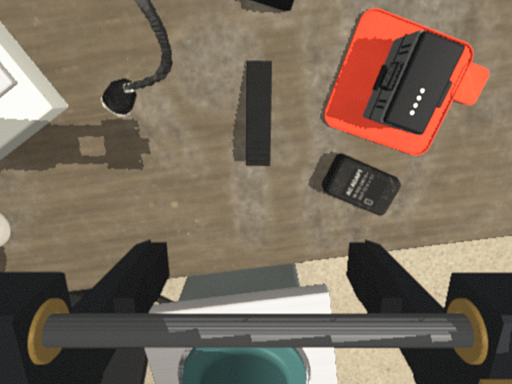

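View pics/s5.png

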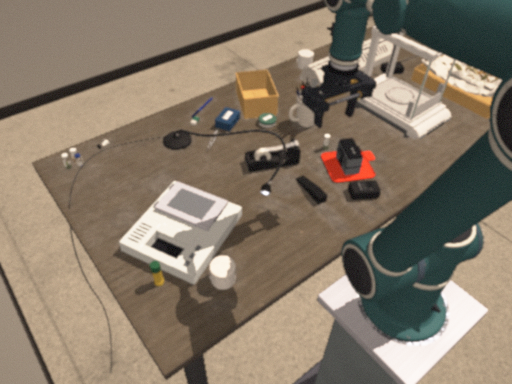

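View pics/t4.png

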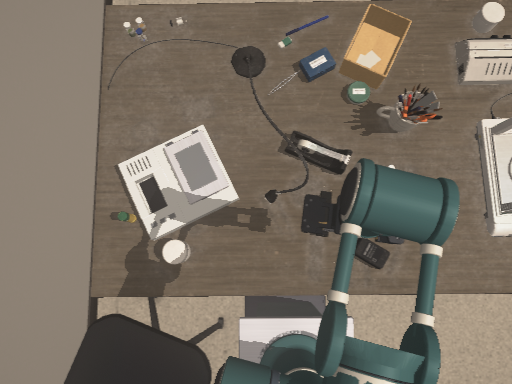

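```bash
python3 - <<'E'
from h import *; from cams import *
p=[534.2,328,.4438]
for z in (61,66,79): print(z,proj(scene,place(p,[(-80,-125,z),(-80,-5,z)])).round(1).tolist(),proj(top,place(p,[(-80,-125,z),(-80,-5,z)])).round(1).tolist())
a=cv2.imread("pics/s5_raw.png")[170:260,140:250]; b=cv2.imread("pics/t4_raw.png")[120:240,110:245]
cv2.imwrite("pics/c8.png",cv2.resize(a,None,fx=6,fy=6,interpolation=cv2.INTER_CUBIC)); cv2.imwrite("pics/c9.png",cv2.resize(b,None,fx=5,fy=5,interpolation=cv2.INTER_CUBIC))
E
```

```text
61 [[227.5, 200.1], [206.4, 228.3]] [[229.2, 185.5], [189.9, 204.4]]
66 [[227.4, 199.0], [206.3, 227.1]] [[229.0, 185.2], [189.5, 204.2]]
79 [[227.3, 195.9], [206.0, 224.1]] [[228.6, 184.4], [188.6, 203.6]]
```

View pics/c8.png

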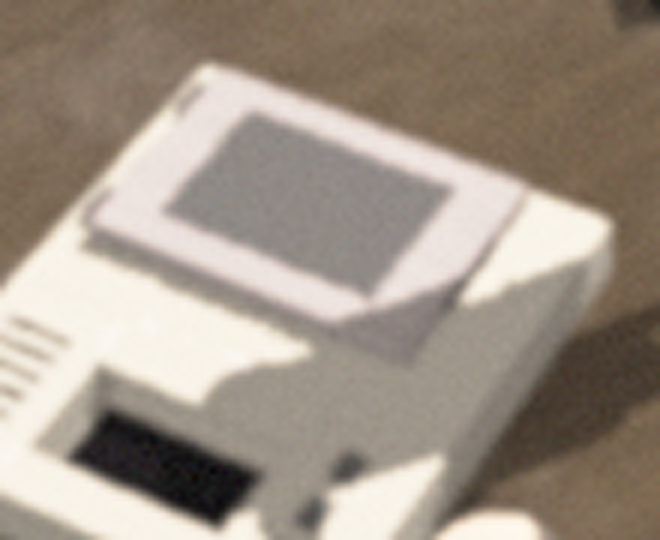

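View pics/c9.png

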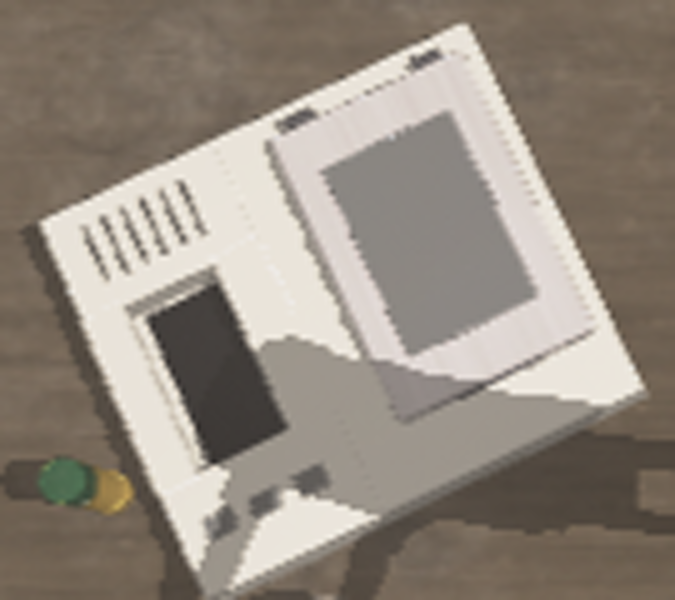

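```bash
python3 - <<'E'
from rig import workorder, arm
print(arm.get_obs()["t"], workorder.hand_in())
E
```

```text
the job is handed in; nothing more can be done
23.6333 None
```

The reader is ready for storage, and I handed the job in at 23.6 s of the 64 s allowed.

- **Battery pack:** I squeezed both side buttons in one grasp, lifted the pack straight out and carried it over the lamp. It stands upright on the tray. In the images its back edge was 24.1 mm from the tray's edge, against 23.5 mm if perfectly centred, and sideways it was within about 1 mm. After release, the images show both buttons sprung back out.
- **Wedge and lid:** I drew the wedge straight back, with about 5 N of pull in the one reading I took during the slide, and did not lift the lid. The lid's front corners in the scene picture match the fully shut position within about 2 pixels. The wedge lies flat on the bench between the lamp and the tray.
- **Bystanders and final state:** The jar and glue stick sit at the same pixels as at the start in the last top picture. The vial and brick look unmoved in the last pictures, where the arm partly hid them from above, so I did not measure those two. The gripper ended open and about 290 mm up, touching nothing. The highest force in my readings was about 7 N.

Two checks disagreed slightly:
- The wrist camera read sideways positions 1–3 mm off. I corrected for this by centring on the fingertips in the picture before each grasp.
- Right after fast moves the arm's position reading swung by 2–4 mm, so I let it settle before the fine steps.

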